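Gauge the spare bearing blocks, sort them, and prove the preload spring

ROBOT

A 7-joint arm with a two-finger parallel gripper is mounted at the origin on a cart in front of the work surface, level with it; the furniture and walls round the work are solid. World frame = base frame: x ahead of the robot, y to its left, z up, the work surface at z = 0. Lengths are in m, angles in rad, forces in N, time in s.
With the tool pointing down it reaches from about 0.35 to 0.775 m from the base axis. Payload 3.1 kg.
Tool frame: the origin (TCP) lies where the fingers leave the gripper's body, on its centre line; the fingertips stand 73 mm ahead of it and the grasp point (between the pads) lies 54 mm ahead of it; z points along the fingers, y is the line along which they close (so a half turn about z gives the same grasp; the last joint's range is limited). The gripper opens to 85 mm and grips with 20 to 120 N. Pads are 22 mm wide; open, the fingers measure 114 mm over their backs; the gripper's body (76 mm by 85 mm) begins 54 mm behind the grasp point. The pads swing forward as they close: fully open they stand 13 mm farther back than shut.
Start: joints at [1.104, 0.311, 0.014, 1.512, -0.004, 1.319, -0.027], TCP at [0.227, -0.501, 0.304] pointing down, gripper open.
Joint ranges: [-2.7, 2.7], [-0.3, 1.91], [-1.27, 1.3], [0.12, 2.57], [-1.44, 4.58], [0.2, 2.03], [-3.05, 3.05]. Speed limits (rad/s): [2.79, 2.79, 3.14, 3.14, 3.14, 3.14, 3.14].

INTERFACE

Orientations are given as [roll, pitch, yaw] about the fixed x, y, z axes, in that order (R = Rz(yaw) Ry(pitch) Rx(roll)).
In Python, from workcell import bot, snapshot, spotter gives the robot as it stands. The module is installed in compiled form; this text tells all that it offers.
- The arm moves only by the tool step_arm, never from a script. Its argument "deltas" is text: rows parted by semicolons, each of 5 numbers parted by spaces: the shift along the tool's x, y, z in mm, then the turn about the tool's z in degrees, then the gripper's target within -1 to 1 (shut at 1, half-way at 0, fully open at -1). In form: tx ty tz twist jaw; .... A call has exactly 10 rows; each row is the pose to reach, as a shift and turn from the pose commanded when the call began, along the tool's axes at that moment; what a row does not reach only later rows make up. A row lasts 1/12 s, in which the tool goes at most 41.7 mm and 7.16 degrees, less where a joint would pass 70% of its speed; a pose out of reach is approached as far as the arm can. A call with a gripper value outside its range is refused whole. The fingers move at their own pace and stop on an object; the grip force is fixed at half the most. Time passes only in rows, so rows that repeat a pose let the fingers close, or fill a call up. It gives the time, the measured TCP pose, the force, the opening and the grip force at its end, in the units of the state.
- bot.observe(): the state, without advancing time (a new reading comes with each control period).
- snapshot(name): name is "scene" or "top"; returns a dict with "image" (420x560x3 uint8, red, green, blue), "range_z" (420x560 float32, m along the optical axis (not along the pixel's ray), 0 where there is no reading), "mtx" (3x3 intrinsics, pixels), "rvec" (rotation vector, rad) and "tvec" (3), from world to camera coordinates, as OpenCV has them. Camera axes: x right, y down, z forward; pixel columns grow to the right and rows downward; lengths in m; the calibration is good to about 2 mm. A picture is of the moment at which its call begins.
- bot.sign_off(): hands the job in; it is judged then, once.
Trained networks look in the newest picture that a camera, given by its name, has taken for a name from the list of things; names that differ only in an ending like _2 or _b are one class to them, and where a whole thing is asked for, a point or a joint stands for the part that bears it (a point fixed in the world has none). Each returns a list of dicts, best first, with "score" (0 to 1); they miss things now and then, are a little off and sometimes report something else, mostly with a low value. They report only what shows in the picture. A call takes as long as a camera call.
- spotter.spot_in(camera, target): "at" ([x, y, z] in m, in world coordinates, good to about 4 mm: the middle of the surface that is visible of it).
- spotter.outline_of(camera, target): "mask" (420x560 bool, what is visible of it).
The state is a dict: "time_s": time; "joint_positions": joint angles; "dq": joint speeds; "tau": joint torques, N m; "ee_pos": TCP position; "eef_rot": TCP orientation; "contact_force": force on the tool from outside, world axes, zero at the start; "ft_torque": the same for the moment, N m; "grip_width": finger opening in m; "grasp_force": force on a finger pad.
Only numpy, scipy, OpenCV 4.12 (cv2) and the standard library are available. Lean on these libraries where they do the work, as an engineer would, in place of code of your own. Each camera call takes 0.05 s, during which the arm holds its last target. There are 200 camera calls.

TASK

Check the polisher's spindle spares. Try the plug gauge in every bearing block on the bench: a block is worn if the pin, pushing the white plug ahead of it, goes well down into the bore, and sound if it stops with only its nose in. Stand the worn ones upright in the plain steel scrap tray and the sound ones upright in the wooden tray with the raised end boards, and hang the gauge back in its stand. Last of all check the preload spring on the tester: pull the slide out until its pointer is level with the brass mark, hold it there for a second without ever pulling it well past the mark, and ease it gently back home; leave everything else on the bench alone.

Things in the scene. Friction and masses are not known exactly. Their poses are not given: they have to be found in the camera images.
- block_a_mid (a point): centre of an aluminium bearing block, half-way up: 22.5 mm above its underside and 22.5 mm below the mouth of the upright through bore in the middle of its top. The block is loose, 50 (x) x 60 (y) x 45 mm (z, up), 0.2 to 0.45 kg. 3 or 4 blocks are present, at least one worn and one sound; absent ones read None
- plug_a (a joint): the white transit plug that fills the bore's mouth in the same block, hiding the true bore: m pushed down, 0 flush, held by 1 N of friction, staying where it is left. The gauge pushes it down as far as the gauge goes: 2 to 5 mm in a sound bore (15 mm), up to 36 mm in a worn one (22 mm). A thin soft rubber lip round it gives way freely; the blocks look alike
- block_b_mid (a point): centre of an aluminium bearing block, half-way up: 22.5 mm above its underside and 22.5 mm below the mouth of the upright through bore in the middle of its top. The block is loose, 50 (x) x 60 (y) x 45 mm (z, up), 0.2 to 0.45 kg. 3 or 4 blocks are present, at least one worn and one sound; absent ones read None
- plug_b (a joint): the white transit plug that fills the bore's mouth in the same block, hiding the true bore: m pushed down, 0 flush, held by 1 N of friction, staying where it is left. The gauge pushes it down as far as the gauge goes: 2 to 5 mm in a sound bore (15 mm), up to 36 mm in a worn one (22 mm). A thin soft rubber lip round it gives way freely; the blocks look alike
- block_c_mid (a point): centre of an aluminium bearing block, half-way up: 22.5 mm above its underside and 22.5 mm below the mouth of the upright through bore in the middle of its top. The block is loose, 50 (x) x 60 (y) x 45 mm (z, up), 0.2 to 0.45 kg. 3 or 4 blocks are present, at least one worn and one sound; absent ones read None
- plug_c (a joint): the white transit plug that fills the bore's mouth in the same block, hiding the true bore: m pushed down, 0 flush, held by 1 N of friction, staying where it is left. The gauge pushes it down as far as the gauge goes: 2 to 5 mm in a sound bore (15 mm), up to 36 mm in a worn one (22 mm). A thin soft rubber lip round it gives way freely; the blocks look alike
- block_d_mid (a point): centre of an aluminium bearing block, half-way up: 22.5 mm above its underside and 22.5 mm below the mouth of the upright through bore in the middle of its top. The block is loose, 50 (x) x 60 (y) x 45 mm (z, up), 0.2 to 0.45 kg. 3 or 4 blocks are present, at least one worn and one sound; absent ones read None
- plug_d (a joint): the white transit plug that fills the bore's mouth in the same block, hiding the true bore: m pushed down, 0 flush, held by 1 N of friction, staying where it is left. The gauge pushes it down as far as the gauge goes: 2 to 5 mm in a sound bore (15 mm), up to 36 mm in a worn one (22 mm). A thin soft rubber lip round it gives way freely; the blocks look alike
- gauge_grip (a point): the loose plug gauge (105 mm long, 0.16 kg), hanging upright, pin down, in its stand at the start. This point is the middle of its square handle (24 x 24 x 56 mm), 80 mm above the pin's end: grip it here. x and y are square to the handle's faces, z points from pin to handle
- gauge_tip (a point): centre of the gauge pin's lower end, same axes. The pin is round steel, 18 mm thick, with a conical nose (10 mm across at the end, full from 7 mm up), 42 mm long up to the underside of a flange 38 mm across and 7 mm thick, above which the handle begins
- stand_top (a point): the gauge's wooden stand, a block 76 x 76 x 55 mm high (88 mm at the foot), fixed to the bench; this point is the centre of the mouth of its 25 mm hole (right through), on top. The gauge is home when it hangs upright in the hole with its flange on the stand's top, i.e. its pin's end 42 mm below this point
- scrap_tray_floor (a point): the scrap tray: a plain shallow sheet-steel tray with the same low rim all round, 134 (x) x 184 (y) mm outside, 126 x 176 inside, rim 14 mm high, floor 4 mm thick, fixed to the bench. This point is the centre of its floor
- good_tray_floor (a point): the service tray: a shallow wooden tray with two raised end boards (28 mm high, at its y ends) and sides 14 mm high; 134 (x) x 184 (y) mm, inside 126 x 176 mm, floor 4 mm thick, fixed to the bench. This point is the centre of its floor
- slide (a joint): the sprung slide of the spring tester, a steel bar in an aluminium channel fixed to the bench: m pulled out, 0 home, 0.085 at its stop. The spring pulls it home with 4.6 N at 0, rising by 130 N/m
- pull_plate (a point): the upright black plate at the end of the slide by which it is pulled, 12 (x) x 44 (y) x 70 mm, top 85 mm above the bench; this point lies in it 62 mm above the bench. The slide is pulled out along this point's -x axis; the plate has 5 mm of sprung side play. 54 mm of thin bar (12 mm wide, top 28 mm above the bench) is free between the plate and the channel when home
- pointer (a point): the dark pointer blade that stands up out of the channel on the slide, 45 mm above the bench, and moves with it; axes as pull_plate
- mark (a point): the mark: a brass collar set somewhere along the channel, in two upright halves beside it; this point is on the channel's centre line between them, 45 mm above the bench. The pointer is at the mark when both have the same x along the channel. The collar is never to be touched
- ring_magnifier: the white magnifier lamp, fixed: its ring head, 170 mm across, hangs flat with its underside about 230 mm above the bench, centred 55 mm to the -y side of this point (world axes); keep arm and gripper clear of it
- compound_jar: a jar of polish, 55 mm across, 68 mm high; a bystander, loose, to be left alone; origin at the centre of its underside
- tape_roll: a roll of tape, 62 mm, 19 mm high; a bystander, loose, to be left alone; origin at the centre of its underside
- caliper: a steel caliper lying flat, 155 mm long; a bystander, loose, to be left alone; origin at the centre of its underside
- rough_stone: a rough stone, 44 x 52 x 36 mm; a bystander, loose, to be left alone; origin at the centre of its underside

How it is judged:
On the way, in this order (a step that is already met when the one before it is completed fails the run):
1. the plug gauge has been tried in every block, pushing its plug down (at least 12 mm in a worn one, 1.5 mm in a sound one) (value of joint each of plug_a, plug_d above 0.012 m and value of joint each of plug_b, plug_c above 0.0015 m), for 0.1 s.
2. all worn blocks stand in the scrap tray, all sound ones in the wooden tray, and the gauge hangs in its stand (x of block_a_mid in the frame of scrap_tray_floor between -0.045 and 0.045 m and y of block_a_mid in the frame of scrap_tray_floor between -0.065 and 0.065 m and z of each of block_a_mid, block_d_mid in the frame of scrap_tray_floor below 0.029 m and angle between each of block_a_mid, block_b_mid, block_c_mid, block_d_mid's own z axis and vertical below 0.12 rad and x of block_b_mid in the frame of good_tray_floor between -0.045 and 0.045 m and y of block_b_mid in the frame of good_tray_floor between -0.065 and 0.065 m and z of each of block_b_mid, block_c_mid in the frame of good_tray_floor below 0.029 m and x of block_c_mid in the frame of good_tray_floor between -0.045 and 0.045 m and y of block_c_mid in the frame of good_tray_floor between -0.065 and 0.065 m and x of block_d_mid in the frame of scrap_tray_floor between -0.045 and 0.045 m and y of block_d_mid in the frame of scrap_tray_floor between -0.065 and 0.065 m and horizontal distance between gauge_tip and stand_top below 0.008 m and z of gauge_tip in the frame of stand_top below -0.036 m and angle between gauge_tip's own z axis and vertical below 0.15 rad), for 0.2 s.
3. the slide is held with its pointer within 5 mm of the mark for 0.7 s (x of pointer in the frame of mark between -0.005 and 0.005 m), for 0.7 s.
At the end, for the whole second after the job is handed in: Every plug is pushed down; worn blocks stand upright (within 0.12 rad) on the floor of the scrap tray, sound ones on that of the wooden tray; the gauge hangs upright in its stand, flange within 6 mm of its top; the slide is home within 4 mm (all of step 1 and all of step 2 and value of joint slide below 0.004 m); the robot touches nothing.
It fails at once if the slide is pulled more than 14 mm past the mark (x of pointer in the frame of mark below -0.014 m).
It fails at once if the slide snaps back faster than 0.5 m/s (velocity of joint slide below -0.5 m/s).
It fails at once if the mark's collar is shifted by more than 8 mm (distance of mark from where it was at the start of the episode above 0.008 m).
It fails at once if a bystander is moved by more than 30 mm (distance of any of compound_jar, tape_roll, caliper, rough_stone from where it was at the start of the episode above 0.03 m).
Of block_a, block_b, block_c, block_d only 3 to 4 are there at a start; the rules pass over those that are not, and their reading is None.
At some moment in a run one of block_a, block_b, block_c, block_d may be knocked a few centimetres aside while the robot is not near it.
It also fails if it takes over 192 s, if anything falls off the work surface, if the arm or the gripper's body presses on something with over 40 N, if the wrist force passes 120 N, or if a joint passes its speed limit or range.

## Working session

There is one attempt and no reset: what is moved stays moved. The work goes in short steps, Python scripts to look and compute and a tool call to move; the robot and the scene stay as the last step left them, time stands still between calls to the robot, and variables do not carry over. Pictures are saved under pics/ and viewed, at most 14 in all, crops included, and the job is handed in when it is done.

Besides the shell and the picture viewer there is one more tool, called after "Emit:" as name(argument=value, ...) on one line, values as JSON. step_arm: Moves the arm, as the interface text tells. Its arguments: {"type":"object","properties":{"deltas":{"type":"string"}},"required":["deltas"]}

```bash
mkdir -p pics; cat > h.py <<'E'
import numpy as np, cv2
from workcell import bot, snapshot, spotter
def snap(c,name=None):
    s=snapshot(c)
    if name: cv2.imwrite(f'pics/{name}.png',s['image'][:,:,::-1])
    return s
def pts(s):
    K=s['mtx'];R=cv2.Rodrigues(np.array(s['rvec'],float))[0];t=np.array(s['tvec'],float).ravel()
    z=s['range_z'];v,u=np.mgrid[:z.shape[0],:z.shape[1]]
    c=np.stack([(u-K[0,2])/K[0,0]*z,(v-K[1,2])/K[1,1]*z,z],-1)
    w=(c-t)@R; w[z==0]=np.nan
    return w
def px(s,p):
    return cv2.projectPoints(np.array(p,float).reshape(-1,1,3),np.array(s['rvec'],float),np.array(s['tvec'],float),s['mtx'],None)[0].reshape(-1,2)
E
python3 - <<'E'
from h import *
o=bot.observe(); print({k:np.round(v,3) for k,v in o.items()})
for c in('top','scene'):
    s=snap(c,c+'0'); np.savez(c+'0.npz',w=pts(s),**s)
    R=cv2.Rodrigues(s['rvec'])[0]; print(c,(-R.T@np.array(s['tvec']).ravel()).round(3))
    for n in ['block_a_mid','gauge_grip','stand_top','scrap_tray_floor','good_tray_floor','pull_plate','pointer','mark','ring_magnifier','compound_jar','tape_roll','caliper','rough_stone']:
        r=spotter.spot_in(c,n); print(n,[(round(d['score'],2),np.round(d['at'],3).tolist()) for d in r[:6]])
E
```

```text
{'time_s': np.float64(0.0), 'joint_positions': array([ 1.104,  0.312,  0.014,  1.513, -0.004,  1.319, -0.027]), 'dq': array([-0.001,  0.002,  0.   ,  0.   , -0.003, -0.   , -0.   ]), 'tau': array([ 1.0000e-03, -3.7991e+01,  1.4700e-01, -2.3059e+01,  1.2000e-02,
        1.4000e-02, -0.0000e+00]), 'ee_pos': array([ 0.226, -0.501,  0.303]), 'eef_rot': array([-3.139,  0.   ,  0.425]), 'contact_force': array([ 0.439, -0.511,  0.045]), 'ft_torque': array([-0.003, -0.053, -0.049]), 'grasp_force': np.float64(0.0), 'grip_width': np.float64(0.085)}
top [-0.062  0.16   1.61 ]
block_a_mid [(0.61, [0.495, -0.126, 0.044])]
gauge_grip [(0.46, [0.548, -0.281, 0.095])]
stand_top []
scrap_tray_floor [(0.63, [0.605, -0.086, 0.002])]
good_tray_floor [(0.6, [0.487, 0.333, 0.006])]
pull_plate []
pointer []
mark []
ring_magnifier []
compound_jar [(0.62, [0.483, 0.331, 0.007]), (0.6, [0.614, 0.081, 0.017]), (0.54, [0.62, 0.235, 0.068])]
tape_roll [(0.55, [0.613, 0.08, 0.017])]
caliper [(0.43, [0.457, -0.47, 0.009])]
rough_stone [(0.59, [0.613, 0.416, 0.032])]
scene [-0.439  0.603  0.786]
block_a_mid [(0.8, [0.484, -0.122, 0.039])]
gauge_grip [(0.55, [0.55, -0.273, 0.09])]
stand_top [(0.67, [0.536, -0.264, 0.039])]
scrap_tray_floor [(0.63, [0.619, -0.086, 0.007])]
good_tray_floor [(0.72, [0.61, 0.42, 0.022]), (0.55, [0.481, 0.331, 0.004]), (0.16, [0.485, -0.121, 0.037])]
pull_plate [(0.7, [0.466, -0.396, 0.056]), (0.24, [0.58, -0.418, 0.034])]
pointer [(0.73, [0.465, -0.402, 0.045])]
mark [(0.64, [0.62, -0.085, 0.009]), (0.62, [0.584, -0.418, 0.034])]
ring_magnifier []
compound_jar [(0.82, [0.613, 0.246, 0.044])]
tape_roll [(0.63, [0.608, 0.083, 0.016]), (0.6, [0.612, 0.414, 0.022])]
caliper [(0.63, [0.459, -0.465, 0.007])]
rough_stone [(0.78, [0.609, 0.42, 0.02]), (0.61, [0.58, -0.421, 0.032])]
```

View pics/top0.png

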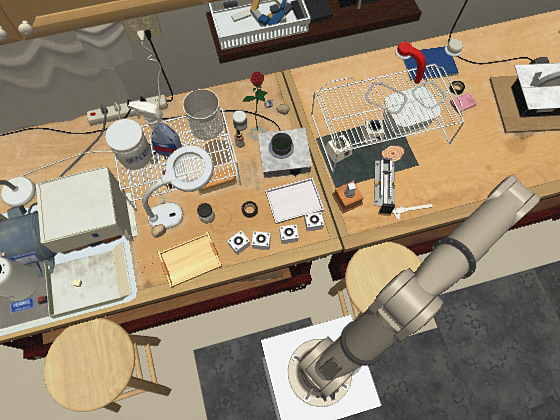

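View pics/scene0.png

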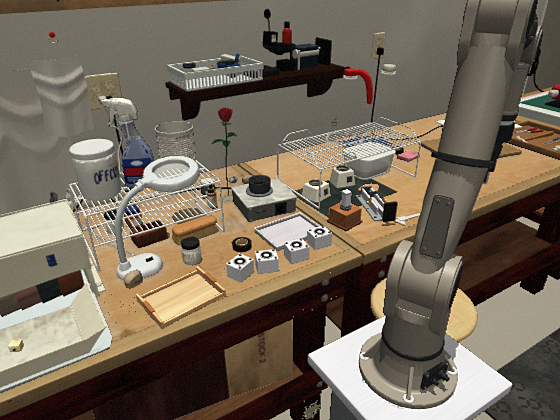

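The top view shows four blocks at (238,241), (261,239), (290,233) and (314,220), with the wooden tray at (190,260) and the scrap tray at (295,200). The gauge stand is at (348,193), the tester at (385,187) and the lamp ring at (188,168). The scene view agrees.

```bash
cat >> h.py <<'E'
def rects(w,zl,zh,xr,yr,minn=25,img=None):
    """cluster points of a height band on a 2 mm grid, fit min-area rects"""
    m=(w[...,2]>zl)&(w[...,2]<zh)&(w[...,0]>xr[0])&(w[...,0]<xr[1])&(w[...,1]>yr[0])&(w[...,1]<yr[1])
    n,l=cv2.connectedComponents(m.astype(np.uint8),connectivity=4)
    out=[]
    for i in range(1,n):
        p=w[l==i]
        if len(p)<minn: continue
        r=cv2.minAreaRect((p[:,:2]*1000).astype(np.float32))
        out.append((len(p),np.round(r[0],1),np.round(r[1],1),round(r[2],1),round(float(np.median(p[:,2]))*1000,1),np.round(p.mean(0)*1000,1)))
    return out
E
python3 - <<'E'
from h import *
T=np.load('top0.npz');S=np.load('scene0.npz')
for nm,A in(('top',T),('scene',S)):
    w=A['w']
    print(nm,'blocks z');[print(*r) for r in rects(w,.036,.055,(.38,.8),(-.2,.3))]
    print(nm,'stand/gauge');[print(*r) for r in rects(w,.045,.065,(.45,.62),(-.36,-.2),8)]
    print('handle');[print(*r) for r in rects(w,.08,.14,(.45,.62),(-.36,-.2),8)]
    print('tester');[print(*r) for r in rects(w,.022,.1,(.35,.75),(-.5,-.34),15)]
    print('tray rims');[print(*r) for r in rects(w,.009,.035,(.38,.75),(-.2,.46),40)]
s=snapshot
for nm,A,ce in(('t',T,[(0.5,-.4,.03),(.5,-.2,.03)]),('s',S,[(0.5,-.4,.03),(.5,-.2,.03)])):
    q=px(A,ce).mean(0).astype(int); im=A['image'][:,:,::-1]
    c=im[q[1]-45:q[1]+45,q[0]-65:q[0]+65]; cv2.imwrite(f'pics/c_{nm}.png',cv2.resize(c,None,fx=6,fy=6,interpolation=cv2.INTER_CUBIC)); print(q)
a=cv2.imread('pics/c_t.png');b=cv2.imread('pics/c_s.png')
cv2.imwrite('pics/c_both.png',cv2.resize(np.vstack([a,b]),(433,600)))
E
```

```text
top blocks z
96 [709.4 -87.4] [128.3  19.3] 79.0 46.0 [711.4 -95.   46. ]
139 [737.3 171.7] [ 18.9 134.7] 4.2 45.8 [735.2 170.1  45.8]
35 [616.  235.6] [20.2 51.2] 15.8 44.7 [612.7 236.   45.2]
232 [ 500.4 -131.2] [60.  55.4] 84.0 45.2 [ 498.  -130.8   45.2]
235 [477.  -29.6] [59.8 52.9] 83.1 45.5 [476.  -29.6  45.3]
242 [492.7 150.5] [52.5 61. ] 23.1 45.6 [492.1 150.5  45.4]
242 [480.  72.] [59.9 53.6] 68.4 44.9 [478.4  72.2  45. ]
top stand/gauge
312 [ 560.1 -283.9] [78.7 79.7] 9.8 54.5 [ 552.8 -277.8   54.7]
handle
81 [ 560.6 -283. ] [26.3 24.7] 2.1 112.7 [ 557.1 -281.   107.5]
tester
355 [ 588.7 -439.7] [ 72.1 177.1] 73.4 33.2 [ 591.  -443.4   33.5]
133 [ 478.4 -404.6] [42.6 54.8] 49.6 62.6 [ 467.2 -393.3   60.7]
tray rims
84 [719.8 -56.7] [103.4   9.4] 81.2 21.5 [719.1 -59.3  21.8]
153 [645.8 -87.8] [ 76.2 188.4] 2.9 14.7 [661.5 -87.1  14.8]
64 [ 571.4 -174.9] [39. 87.] 64.6 14.7 [ 568.4 -173.    14.8]
747 [655.7 391.3] [118.5 145.4] 56.7 26.0 [660.9 384.4  25.1]
151 [616.   81.3] [59.3 59. ] 77.2 17.7 [614.2  81.2  17.2]
53 [542.3 -52.4] [ 14.4 110.9] 3.8 14.7 [540.1 -51.5  14.
[... 920 characters left out ...]
]
tray rims
309 [712.7 -90. ] [178.9  29.5] 76.2 22.0 [715.6 -84.6  22.2]
267 [607.5 -88.8] [144.4 192.3] 2.5 14.6 [634.7 -83.2  14.3]
46 [740.5 136.4] [40.4 19.3] 86.8 19.7 [739.5 138.9  20.8]
186 [ 505.7 -125.7] [77.9 61. ] 6.2 20.3 [ 489.6 -119.1   21.6]
186 [613.8  81.4] [58.5 60.6] 83.5 17.8 [611.6  82.5  17. ]
182 [463.4 -17.7] [76.4 41.9] 45.7 22.6 [461.8 -19.9  22.1]
136 [618.2 244.8] [54.7 31. ] 71.6 21.8 [613.2 247.   21.9]
873 [658.7 395.6] [114.9 143.1] 40.9 27.1 [647.8 390.4  25.1]
171 [479.1  73.1] [60.8 55.1] 71.3 22.4 [461.   81.8  22.1]
203 [475.6 155.3] [77.2 40.6] 75.3 21.8 [476.9 158.8  21.8]
757 [483.9 332.4] [142.8 195. ] 8.4 15.9 [478.1 334.   18. ]
[357 209]
[359 220]
```

View pics/c_s.png

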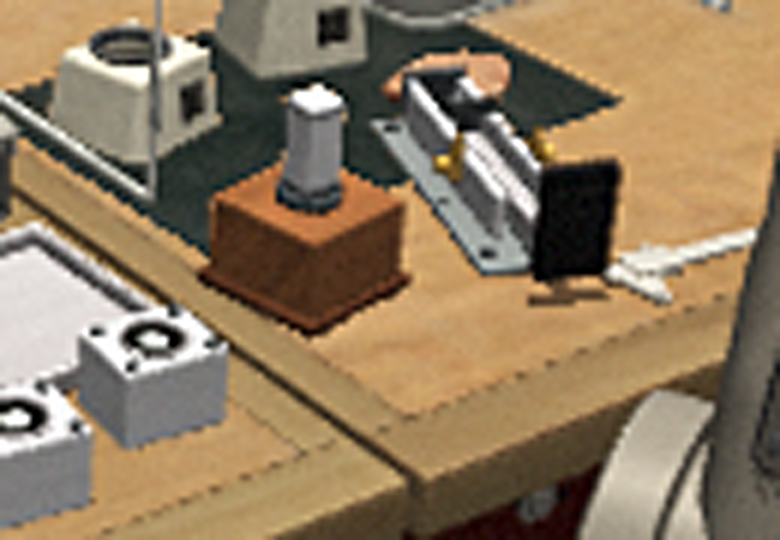

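The crop shows the gauge upright in its stand, with the black pull plate at crop (575,220) and the brass collar halves at about (450,165) and (540,145). The lamp ring still needs a position, and then I can move.

```bash
cat >> h.py <<'E'
def to(x,y,z,yaw,base=None):
    """mm, deg -> tool deltas from base pose (x,y,z,yaw) or the measured one; yaw mod 180"""
    o=bot.observe(); p=np.array(o['ee_pos'])*1000; yw=np.degrees(o['eef_rot'][2])
    if base is not None: p=np.array(base[:3],float); yw=base[3]
    d=np.array([x,y,z])-p; c,s=np.cos(np.radians(yw)),np.sin(np.radians(yw))
    tw=-((yaw-yw+90)%180-90)
    print('pose',p.round(1),round(float(yw),2),'->',[x,y,z,yaw],'delta: %.1f %.1f %.1f %.1f'%(d[0]*c+d[1]*s,d[0]*s-d[1]*c,-d[2],tw))
E
python3 - <<'E'
from h import *
for n in('top0','scene0'):
    w=np.load(n+'.npz')['w'];
    for r in rects(w,.215,.262,(.45,.85),(.15,.5),30): print(*r)
to(560,-284,230,10)
E
```

```text
106 [838.6 176. ] [52. 11.] 76.1 237.7 [836.9 173.7 237.8]
157 [807.3 304.7] [93.6 35.2] 85.7 243.3 [803.3 305.7 241.6]
231 [799.1 411.4] [ 49.7 111.7] 12.6 240.8 [789.8 407.4 239.7]
166 [678.6 264.3] [94.  40.1] 54.9 258.7 [679.4 267.5 258.4]
109 [670.9 368.2] [20.1 79.2] 4.7 245.3 [669.2 373.4 243.1]
70 [635.5 270.8] [100.1  20.6] 69.3 256.3 [632.8 268.5 255.3]
57 [837.7 175.7] [50.2 12.4] 76.6 256.6 [837.9 172.5 256.6]
285 [807. 322.] [73.4 15.6] 57.5 241.0 [808.7 325.2 240.6]
626 [802.9 424.2] [115.5  62.3] 79.6 239.5 [790.5 426.2 239.3]
522 [651.7 295.9] [228.2  52.1] 81.5 250.9 [650.2 309.4 248.4]
pose [ 226.7 -501.1  303.9] 24.34 -> [560, -284, 230, 10] delta: 393.2 -60.4 73.9 14.3
```

Emit:
step_arm(deltas="40 -6 7 2 -1;80 -12 15 4 -1;120 -18 22 6 -1;160 -24 30 8 -1;200 -30 37 10 -1;240 -36 44 12 -1;280 -43 52 14.3 -1;320 -50 59 14.3 -1;357 -55 67 14.3 -1;393.2 -60.4 74 14.3 -1")

```text
time_s: 2.23
ee_pos: [0.5617, -0.2823, 0.2294]
eef_rot: [-3.141, -0.0, 0.176]
contact_force: [0.1, -0.7, 0.5]
grip_width: 0.0853
grasp_force: 0.0
```

```bash
python3 - <<'E'
from h import *
for c in('top','scene'):
    s=snap(c,c+'1'); w=pts(s)
    print(c);[print(*r) for r in rects(w,.045,.128,(.5,.62),(-.33,-.23),8)]
    [print(*r) for r in rects(w,.1,.128,(.5,.62),(-.33,-.23),5)]
to(560,-284,147,10)
E
```

```text
top
319 [ 559.4 -281.9] [78.8 78.8] 9.1 56.4 [ 556.3 -269.8   65.7]
43 [ 560.  -278.2] [20.2 25.1] 68.8 115.6 [ 559.9 -278.6  114.1]
scene
458 [ 560.  -283.7] [82.2 84.1] 8.7 57.1 [ 551.5 -276.4   69. ]
69 [ 558.7 -283.5] [27.5 29.9] 70.4 113.3 [ 556.7 -280.5  112.6]
pose [ 565.7 -275.3  227.8] 10.76 -> [560, -284, 147, 10] delta: -7.2 7.5 80.8 0.8
```

```bash
python3 - <<'E'
from h import *
snapshot('top');snapshot('top')
o=bot.observe(); print(o['time_s'],np.round(o['dq'],3))
to(560,-284,147,10)
E
```

```text
2.4333 [ 0.045 -0.025  0.052  0.01   0.016  0.003  0.   ]
pose [ 560.9 -282.4  229.1] 10.25 -> [560, -284, 147, 10] delta: -1.2 1.4 82.1 0.2
```

Emit:
step_arm(deltas="0 0 20 0 -1;0 0 40 0 -1;0 0 60 0 -1;0 0 75 0 -1;0 0 83 0 -1;0 0 83 0 -1;0 0 83 0 1;0 0 83 0 1;0 0 83 0 1;0 0 83 0 1")

```text
time_s: 3.27
ee_pos: [0.5607, -0.2844, 0.1482]
eef_rot: [3.14, -0.002, 0.175]
contact_force: [-0.9, -0.1, 0.6]
grip_width: 0.0388
grasp_force: 0.0
```

Emit:
step_arm(deltas="0 0 0 0 1;0 0 0 0 1;0 0 0 0 1;0 0 0 0 1;0 0 0 0 1;0 0 0 0 1;0 0 0 0 1;0 0 0 0 1;0 0 0 0 1;0 0 0 0 1")

```text
time_s: 4.1
ee_pos: [0.5607, -0.2843, 0.1481]
eef_rot: [3.14, -0.002, 0.175]
contact_force: [0.5, -0.7, 6.4]
grip_width: 0.0245
grasp_force: 59.2
```

Emit:
step_arm(deltas="0 0 -10 0 1;0 0 -25 0 1;0 0 -45 0 1;0 0 -65 0 1;0 0 -75 0 1;-8 -40 -75 0 1;-16 -80 -75 0 1;-24 -120 -75 0 1;-30 -148 -75 0 1;-32.6 -160.6 -75 0 1")

```text
time_s: 4.93
ee_pos: [0.4979, -0.1256, 0.2212]
eef_rot: [-3.137, 0.003, 0.182]
contact_force: [-0.2, 1.0, -1.0]
grip_width: 0.0246
grasp_force: 59.4
```

```bash
python3 - <<'E'
from h import *
s=snapshot('top');s=snapshot('top');s=snapshot('top');s=snapshot('scene'); np.savez('scene2.npz',w=pts(s),**s)
w=pts(s)
to(500,-131.5,222,10)
print(bot.observe()['contact_force'])
q=px(s,[[.5,-.1315,.09]])[0].astype(int);c=s['image'][q[1]-45:q[1]+45,q[0]-60:q[0]+60,::-1]
cv2.imwrite('pics/g1.png',cv2.resize(c,None,fx=6,fy=6,interpolation=cv2.INTER_CUBIC)); print(q)
for zl,zh in((.085,.125),(.128,.14),(.036,.055)):
    [print(zl,*r) for r in rects(w,zl,zh,(.44,.56),(-.19,-.08),8)]
E
```

```text
pose [ 500.  -132.6  221.8] 10.02 -> [500, -131.5, 222, 10] delta: 0.2 -1.1 -0.2 0.0
[ 0.35611414 -0.79933132 -1.62613093]
[319 218]
0.085 55 [ 495.4 -126.3] [16.  10.8] 52.2 108.3 [ 495.1 -126.1  107.4]
0.128 51 [ 492.1 -123.9] [36.4 24.8] 50.3 135.4 [ 491.6 -123.4  135.3]
0.036 234 [ 499.9 -131.8] [63.9 53.9] 82.6 45.7 [ 495.4 -128.2   44.8]
```

View pics/g1.png

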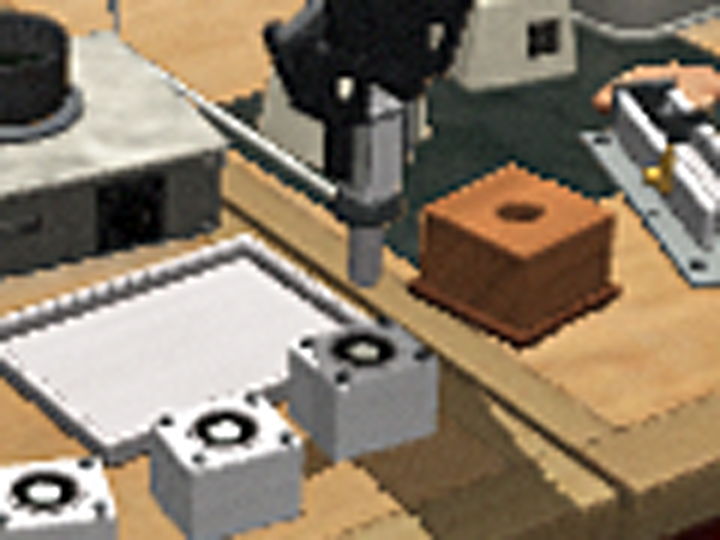

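The crop shows the gauge hanging upright above the nearest block, pin tip at about (365,285) and the bore at (362,350). The pin's centre fits the commanded spot within about 1 mm, so I'm descending.

Emit:
step_arm(deltas="0 0 15 0 1;0 0 30 0 1;0 0 37 0 1;0 0 40 0 1;0 0 41 0 1;0 0 42 0 1;0 0 43 0 1;0 0 44 0 1;0 0 45 0 1;0 0 46 0 1")

```text
time_s: 5.97
ee_pos: [0.5005, -0.1318, 0.1764]
eef_rot: [3.141, -0.001, 0.175]
contact_force: [0.5, 0.1, 0.3]
grip_width: 0.0246
grasp_force: 59.4
```

Emit:
step_arm(deltas="0 0 0.5 0 1;0 0 1 0 1;0 0 1.5 0 1;0 0 2 0 1;0 0 2.5 0 1;0 0 3 0 1;0 0 3 0 1;0 0 3 0 1;0 0 3 0 1;0 0 3 0 1")

```text
time_s: 6.8
ee_pos: [0.4998, -0.1314, 0.1728]
eef_rot: [-3.141, 0.0, 0.175]
contact_force: [-0.2, 1.1, -1.1]
grip_width: 0.0249
grasp_force: 59.4
```

Emit:
step_arm(deltas="0 0 2 0 1;0 0 4 0 1;0 0 6 0 1;0 0 8 0 1;0 0 10 0 1;0 0 12 0 1;0 0 14 0 1;0 0 16 0 1;0 0 16 0 1;0 0 16 0 1")

```text
time_s: 7.63
ee_pos: [0.4997, -0.1316, 0.1566]
eef_rot: [-3.141, 0.001, 0.175]
contact_force: [0.3, 0.3, -1.6]
grip_width: 0.0252
grasp_force: 59.4
```

Emit:
step_arm(deltas="0 0 -12 0 1;0 0 -25 0 1;0 0 -37 0 1;0 0 -45 0 1;-1 -25 -45 0 1;-2 -50 -45 0 1;-3 -75 -45 0 1;-4 -92 -45 0 1;-4.6 -101 -45 0 1;-4.6 -104.2 -45 0 1")

```text
time_s: 8.47
ee_pos: [0.4768, -0.028, 0.2019]
eef_rot: [-3.141, 0.0, 0.178]
contact_force: [-0.2, 0.2, -2.5]
grip_width: 0.0248
grasp_force: 59.4
```

```bash
python3 - <<'E'
from h import *
snapshot('top')
for c in('top','scene'):
    s=snap(c,c+'3');w=pts(s); print(c)
    [print(*r) for r in rects(w,.036,.055,(.43,.55),(-.2,.19),60)]
    [print('pin',*r) for r in rects(w,.07,.09,(.44,.53),(-.1,.03),5)]
to(477.4,-29.7,202,10)
E
```

```text
top
182 [475.1 -29.5] [59.6 50.2] 81.7 45.2 [471.4 -28.1  45.1]
242 [493.  150.2] [53.7 60.2] 23.6 44.8 [492.2 150.5  45. ]
236 [480.3  71.6] [59.8 53.4] 69.6 45.2 [478.8  72.2  45.1]
scene
233 [ 498.4 -131.4] [62.9 55.1] 83.8 45.5 [ 495.4 -128.    44.7]
261 [476.2 -29.4] [63.4 55.3] 83.2 45.5 [473.7 -27.5  45. ]
280 [479.8  71.7] [60.8 54.3] 69.4 46.0 [475.3  74.3  45.2]
305 [493.7 150.3] [53.6 63.1] 23.3 46.0 [488.9 152.7  45.2]
pin 28 [472.1 -27.6] [15.8  9.1] 67.1 81.3 [472.5 -26.6  81.1]
pose [477.5 -31.  201.9] 9.97 -> [477.4, -29.7, 202, 10] delta: 0.1 -1.3 -0.1 -0.0
```

Emit:
step_arm(deltas="0 0 10 0 1;0 0 18 0 1;0 0 21 0 1;0 0 22 0 1;0 0 23 0 1;0 0 24 0 1;0 0 25 0 1;0 0 26 0 1;0 0 27 0 1;0 0 28 0 1")

```text
time_s: 9.45
ee_pos: [0.4785, -0.0307, 0.175]
eef_rot: [3.139, -0.003, 0.175]
contact_force: [1.1, -3.5, 5.7]
grip_width: 0.0233
grasp_force: 63.8
```

Emit:
step_arm(deltas="0 0 0.5 0 1;0 0 1 0 1;0 0 1.5 0 1;0 0 2 0 1;0 0 2 0 1;0 0 2 0 1;0 0 2 0 1;0 0 2 0 1;0 0 2 0 1;0 0 2 0 1")

```text
time_s: 10.28
ee_pos: [0.4787, -0.0307, 0.1747]
eef_rot: [3.139, -0.004, 0.175]
contact_force: [-3.1, -3.6, 14.4]
grip_width: 0.0233
grasp_force: 65.1
```

Emit:
step_arm(deltas="-0.6 0.4 0 0 1;-1.2 0.8 0 0 1;-1.7 1.2 0 0 1;-1.7 1.2 0 0 1;-1.7 1.2 0 0 1;-1.7 1.2 0 0 1;-1.7 1.2 0 0 1;-1.7 1.2 0 0 1;-1.7 1.2 0 0 1;-1.7 1.2 0 0 1")

```text
time_s: 11.12
ee_pos: [0.4782, -0.0311, 0.1747]
eef_rot: [3.14, -0.006, 0.175]
contact_force: [-1.6, -0.7, 12.0]
grip_width: 0.0235
grasp_force: 64.5
```

Emit:
step_arm(deltas="0 0 -8 0 1;0 0 -18 0 1;0 0 -27 0 1;2 -10 -30 0 1;7 -34 -30 0 1;13 -60 -30 0 1;18 -82 -30 0 1;21 -95 -30 0 1;21.9 -100.7 -30 0 1;21.9 -100.7 -30 0 1")

```text
time_s: 11.95
ee_pos: [0.4793, 0.0743, 0.2018]
eef_rot: [-3.14, 0.0, 0.18]
contact_force: [0.1, -0.1, -0.9]
grip_width: 0.0235
grasp_force: 62.9
```

Emit:
step_arm(deltas="0 0 0 0 1;0 0 10 0 1;0 0 18 0 1;0 0 21 0 1;0 0 22 0 1;0 0 23 0 1;0 0 25 0 1;0 0 26 0 1;0 0 27 0 1;0 0 28 0 1")

```text
time_s: 12.78
ee_pos: [0.481, 0.0713, 0.175]
eef_rot: [3.14, -0.003, 0.175]
contact_force: [0.3, -2.2, 9.7]
grip_width: 0.0232
grasp_force: 64.1
```

Emit:
step_arm(deltas="0 0 0.5 0 1;0 0 1 0 1;0 0 1.5 0 1;0 0 2 0 1;0 0 2 0 1;0 0 2 0 1;0 0 2 0 1;0 0 2 0 1;0 0 2 0 1;0 0 2 0 1")

```text
time_s: 13.62
ee_pos: [0.4812, 0.0714, 0.1747]
eef_rot: [3.14, -0.004, 0.175]
contact_force: [-2.4, -2.1, 13.7]
grip_width: 0.0235
grasp_force: 65.1
```

Emit:
step_arm(deltas="0 0 -8 0 1;0 0 -18 0 1;0 0 -27 0 1;3 -8 -30 0 1;9 -26 -30 0 1;15 -44 -30 0 1;21 -60 -30 0 1;25 -70 -30 0 1;26.4 -75.1 -30 0 1;26.4 -75.1 -30 0 1")

```text
time_s: 14.45
ee_pos: [0.4924, 0.1521, 0.2017]
eef_rot: [-3.141, 0.0, 0.178]
contact_force: [0.4, -0.4, -0.8]
grip_width: 0.0233
grasp_force: 62.9
```

Emit:
step_arm(deltas="0 0 0 0 1;0 0 10 0 1;0 0 18 0 1;0 0 21 0 1;0 0 22 0 1;0 0 23 0 1;0 0 25 0 1;0 0 26 0 1;0 0 27 0 1;0 0 28 0 1")

```text
time_s: 15.28
ee_pos: [0.4929, 0.1503, 0.174]
eef_rot: [3.142, -0.001, 0.175]
contact_force: [0.9, 0.5, -0.7]
grip_width: 0.0232
grasp_force: 63.0
```

Emit:
step_arm(deltas="0 0 0.5 0 1;0 0 1 0 1;0 0 1.5 0 1;0 0 2 0 1;0 0 2 0 1;0 0 2 0 1;0 0 2 0 1;0 0 2 0 1;0 0 2 0 1;0 0 2 0 1")

```text
time_s: 16.12
ee_pos: [0.4929, 0.1503, 0.172]
eef_rot: [-3.142, -0.001, 0.175]
contact_force: [1.1, -0.4, -1.0]
grip_width: 0.0235
grasp_force: 63.0
```

Block 4 is worn too. I'll go deeper, lift out, and look.

Emit:
step_arm(deltas="0 0 2 0 1;0 0 4 0 1;0 0 6 0 1;0 0 8 0 1;0 0 10 0 1;0 0 12 0 1;0 0 14 0 1;0 0 16 0 1;0 0 16 0 1;0 0 16 0 1")

```text
time_s: 16.95
ee_pos: [0.4925, 0.1503, 0.1555]
eef_rot: [-3.141, 0.001, 0.175]
contact_force: [1.3, -0.2, -1.8]
grip_width: 0.0233
grasp_force: 63.1
```

Emit:
step_arm(deltas="0 0 -8 0 1;0 0 -18 0 1;0 0 -30 0 1;0 0 -42 0 1;0 0 -54 0 1;0 0 -62 0 1;0 0 -66 0 1;0 0 -66 0 1;0 0 -66 0 1;0 0 -66 0 1")

```text
time_s: 17.78
ee_pos: [0.4921, 0.1501, 0.2212]
eef_rot: [3.141, 0.002, 0.175]
contact_force: [-0.4, 0.6, -1.5]
grip_width: 0.0234
grasp_force: 62.9
```

```bash
python3 - <<'E'
from h import *
for c in('top','scene'):
    s=snap(c,c+'4');w=pts(s); print(c)
    [print(*r) for r in rects(w,.036,.055,(.4,.56),(-.25,.2),60)]
    [print('stand',*r) for r in rects(w,.048,.06,(.5,.62),(-.34,-.23),60)]
    [print('pin',*r) for r in rects(w,.08,.1,(.44,.55),(.11,.19),5)]
q=px(s,[[.5,.03,.045]])[0].astype(int);c=s['image'][q[1]-45:q[1]+45,q[0]-60:q[0]+60,::-1]
cv2.imwrite('pics/g4.png',cv2.resize(c,None,fx=6,fy=6,interpolation=cv2.INTER_CUBIC))
to(560,-284,222,10)
E
```

```text
top
219 [ 499.6 -131.3] [60.9 52.2] 83.2 44.9 [ 498.4 -130.7   45. ]
120 [480.3  80. ] [45.9 47.7] 68.7 45.4 [477.5  85.9  45. ]
188 [490.8 150.8] [54.  60.4] 23.7 44.7 [485.2 151.2  44.9]
stand 335 [ 560.7 -283.5] [79.7 79.2] 11.0 54.3 [ 559.3 -283.6   54.4]
scene
232 [ 498.9 -130.1] [62.6 55.8] 84.7 45.9 [ 495.3 -127.4   44.9]
262 [477.8 -29.7] [62.2 57.2] 83.9 45.8 [472.7 -28.1  45.1]
279 [478.2  72.1] [60.5 54.3] 68.8 46.1 [474.7  74.   45.3]
300 [490.3 150.7] [53.4 64.9] 25.5 46.0 [486.5 152.8  45.2]
stand 302 [ 559.4 -285.7] [79. 87.] 7.9 55.1 [ 557.  -280.6   54.6]
pin 20 [487.2 154.4] [17.  10.8] 48.2 95.6 [486.2 153.1  94.9]
pose [492.2 150.1 221.1] 10.04 -> [560, -284, 222, 10] delta: -8.9 439.3 -0.9 0.0
```

View pics/g4.png

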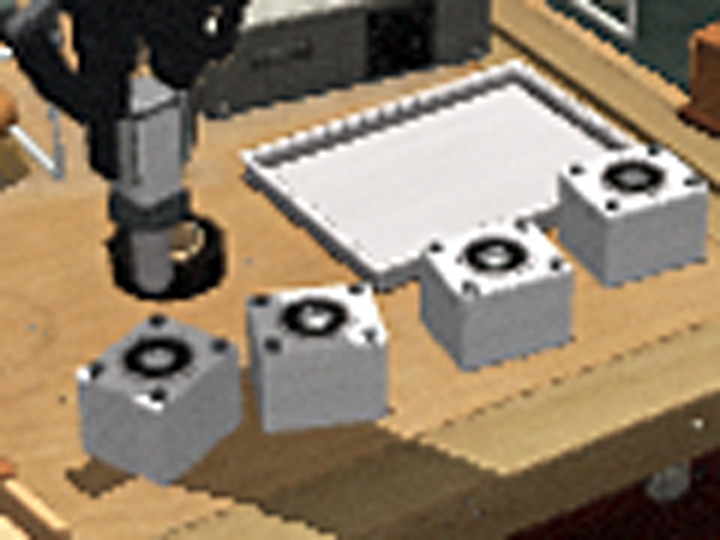

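The crop shows the plugs of the outer two blocks deep and grey, and those of the middle two just dished. So blocks 1 and 4 are worn, and 2 and 3 are sound. Now I'll return the gauge.

Emit:
step_arm(deltas="0 25 0 0 1;-1 65 0 0 1;-2 105 0 0 1;-3 145 0 0 1;-4 185 0 0 1;-5 225 0 0 1;-6 265 0 0 1;-7 305 0 0 1;-8 345 0 0 1;-8.5 380 0 0 1")

```text
time_s: 18.72
ee_pos: [0.5499, -0.2287, 0.2212]
eef_rot: [3.141, 0.001, 0.173]
contact_force: [0.5, 0.5, -1.2]
grip_width: 0.0235
grasp_force: 62.9
```

Emit:
step_arm(deltas="-0.4 25 0 0 1;-0.7 45 0 0 1;-0.8 55 0 0 1;-0.9 59.4 0 0 1;-0.9 59.4 0 0 1;-0.9 59.4 0 0 1;-0.9 59.4 0 0 1;-0.9 59.4 0 0 1;-0.9 59.4 10 0 1;-0.9 59.4 20 0 1")

```text
time_s: 19.55
ee_pos: [0.5606, -0.2833, 0.2021]
eef_rot: [3.141, -0.002, 0.177]
contact_force: [0.1, 0.4, -3.0]
grip_width: 0.0232
grasp_force: 62.9
```

Emit:
step_arm(deltas="0 0 4 0 1;0 0 8 0 1;0 0 12 0 1;0 0 16 0 1;0 0 20 0 1;0 0 24 0 1;0 0 28 0 1;0 0 30 0 1;0 0 30 0 1;0 0 30 0 1")

```text
time_s: 20.38
ee_pos: [0.56, -0.284, 0.1718]
eef_rot: [-3.142, 0.0, 0.175]
contact_force: [-1.0, 0.8, -2.0]
grip_width: 0.0231
grasp_force: 62.9
```

Emit:
step_arm(deltas="0 0 5 0 1;0 0 10 0 1;0 0 15 0 1;0 0 19 0 1;0 0 22 0 1;0 0 23 0 1;0 0 24 0 1;0 0 24 0 1;0 0 24 0 1;0 0 24 0 1")

```text
time_s: 21.22
ee_pos: [0.5601, -0.2841, 0.1483]
eef_rot: [3.141, -0.0, 0.175]
contact_force: [-1.8, 0.4, 0.4]
grip_width: 0.0233
grasp_force: 63.2
```

Emit:
step_arm(deltas="0 0 0 0 0.2;0 0 0 0 0;0 0 0 0 -0.4;0 0 0 0 -1;0 0 0 0 -1;0 0 0 0 -1;0 0 0 0 -1;0 0 -10 0 -1;0 0 -30 0 -1;0 0 -60 0 -1")

```text
time_s: 22.05
ee_pos: [0.5583, -0.2833, 0.2061]
eef_rot: [-3.138, 0.005, 0.175]
contact_force: [0.5, 0.2, -0.6]
grip_width: 0.0856
grasp_force: 0.0
```

Emit:
step_arm(deltas="-3 -16 0 -7 -1;-6 -33 5 -14 -0.7;-9 -50 10 -21 -0.7;-13 -67 15 -28 -0.7;-17 -84 20 -35 -0.7;-20 -101 25 -42 -0.7;-23 -118 30 -49 -0.7;-27 -135 36 -56 -0.7;-30 -150 42 -63 -0.7;-32.5 -161.1 48 -70 -0.7")

```text
time_s: 22.88
ee_pos: [0.4998, -0.1295, 0.1607]
eef_rot: [3.141, -0.0, 1.404]
contact_force: [-0.5, 1.3, -0.1]
grip_width: 0.0726
grasp_force: 0.0
```

```bash
python3 - <<'E'
from h import *
snapshot('top');snapshot('top')
for c in('top','scene'):
    s=snap(c,c+'5');w=pts(s); print(c)
    [print(*r) for r in rects(w,.036,.055,(.4,.56),(-.25,.2),60)]
    [print('stand',*r) for r in rects(w,.048,.06,(.5,.62),(-.34,-.23),60)]
    [print('handle',*r) for r in rects(w,.08,.14,(.5,.62),(-.34,-.23),8)]
print(bot.observe()['grip_width'])
to(500,-131,160,84)
E
```

```text
top
93 [ 500.9 -112.7] [23.4 51.9] 81.7 44.9 [ 500.1 -112.3   44.6]
230 [477.3 -29.9] [59.6 52.6] 82.5 45.2 [476.2 -29.6  45. ]
232 [490.2 150.6] [53.2 60.4] 23.4 45.2 [489.3 150.8  45.1]
239 [479.4  72. ] [60.2 52.7] 70.0 45.8 [478.4  72.4  45.6]
handle 10 [ 560.3 -292. ] [18.   5.6] 11.0 115.3 [ 561.3 -292.4  115. ]
scene
232 [ 498.6 -130.2] [61.1 55.4] 87.0 45.8 [ 494.7 -127.8   45. ]
265 [477.9 -30.1] [61.4 55.8] 82.1 45.8 [472.8 -27.7  44.9]
281 [479.6  71.8] [60.9 54.3] 69.0 45.9 [475.1  74.1  45.2]
304 [490.7 151.1] [53.7 63. ] 26.4 45.8 [486.7 152.8  45. ]
stand 207 [ 559.6 -283.3] [80.5 83.1] 10.6 55.4 [ 546.1 -278.8   54.8]
handle 118 [ 557.  -281.2] [25.9 30. ] 10.8 104.4 [ 553.5 -278.6  102.7]
0.0725740878729838
pose [ 500.4 -131.8  160.6] 79.87 -> [500, -131, 160, 84] delta: 0.7 -0.6 0.6 -4.1
```

Emit:
step_arm(deltas="0 0 0 -4 -0.7;0 0 10 -4 -0.7;0 0 25 -4 -0.7;0 0 40 -4 -0.7;0 0 55 -4 -0.7;0 0 68 -4 -0.7;0 0 76 -4 -0.7;0 0 76 -4 -0.7;0 0 76 -4 1;0 0 76 -4 1")

```text
time_s: 23.92
ee_pos: [0.5004, -0.1314, 0.0845]
eef_rot: [3.141, 0.0, 1.466]
contact_force: [-3.2, 1.1, 9.6]
grip_width: 0.0498
grasp_force: 8.5
```

Emit:
step_arm(deltas="0 0 0 0 1;0 0 0 0 1;0 0 0 0 1;0 0 0 0 1;0 0 -5 0 1;0 0 -10 0 1;0 0 -20 0 1;0 0 -30 0 1;0 0 -40 0 1;0 0 -40 0 1")

```text
time_s: 24.75
ee_pos: [0.5017, -0.1313, 0.1266]
eef_rot: [3.136, 0.001, 1.467]
contact_force: [1.6, -0.1, -3.0]
grip_width: 0.0488
grasp_force: 64.7
```

Emit:
step_arm(deltas="2 15 0 -3 1;5 40 0 -6 1;8 65 0 -8.7 1;11 88 0 -8.7 1;13 102 0 -8.7 1;13.9 108.1 0 -8.7 1;13.9 108.1 0 -8.7 1;13.9 108.1 0 -8.7 1;13.9 108.1 6 -8.7 1;13.9 108.1 12 -8.7 1")

```text
time_s: 25.58
ee_pos: [0.608, -0.1288, 0.1117]
eef_rot: [-3.141, 0.001, 1.618]
contact_force: [0.3, 0.1, -4.1]
grip_width: 0.0491
grasp_force: 64.4
```

Emit:
step_arm(deltas="0 0 5 0 1;0 0 10 0 1;0 0 15 0 1;0 0 19 0 1;0 0 22 0 1;0 0 23 0 1;0 0 24 0 1;0 0 24 0 1;0 0 24 0 1;0 0 24 0 1")

```text
time_s: 26.42
ee_pos: [0.6089, -0.1284, 0.0888]
eef_rot: [3.142, 0.0, 1.619]
contact_force: [-3.7, 0.3, 5.1]
grip_width: 0.0491
grasp_force: 65.4
```

Emit:
step_arm(deltas="0 0 0 0 0.2;0 0 0 0 -0.3;0 0 0 0 -0.6;0 0 0 0 -0.6;0 0 -5 0 -0.6;0 0 -20 0 -0.6;0 0 -45 0 -0.6;0 0 -70 0 -0.6;0 0 -82 0 -0.6;20 -7 -82 0 -0.6")

```text
time_s: 27.25
ee_pos: [0.6045, -0.1146, 0.1739]
eef_rot: [3.132, 0.006, 1.611]
contact_force: [0.7, -0.8, -0.2]
grip_width: 0.068
grasp_force: 0.0
```

Emit:
step_arm(deltas="36 -13 0 -3 -0.7;72 -26 0 -7 -0.7;108 -40 0 -11 -0.7;144 -53 0 -15 -0.7;180 -67 0 -18 -0.7;215 -80 0 -21.3 -0.7;240 -90 0 -21.3 -0.7;257 -96 0 -21.3 -0.7;264.5 -98.2 0 -21.3 -0.7;264.5 -98.2 0 -21.3 -0.7")

```text
time_s: 28.08
ee_pos: [0.4895, 0.153, 0.1701]
eef_rot: [3.141, -0.001, 1.995]
contact_force: [1.2, 1.3, -0.3]
grip_width: 0.0724
grasp_force: 0.0
```

```bash
python3 - <<'E'
from h import *
snapshot('top')
for c in('top','scene'):
    s=snap(c,c+'6');w=pts(s); print(c)
    [print(*r) for r in rects(w,.036,.056,(.4,.66),(-.25,.2),60)]
    [print('handle',*r) for r in rects(w,.08,.14,(.5,.62),(-.34,-.23),8)]
print(bot.observe()['grip_width'])
to(490.5,150.7,170,114)
E
```

```text
top
210 [ 607.1 -127.8] [54.4 60.8] 2.3 48.8 [ 606.7 -127.3   48.1]
236 [480.7  72.2] [59.9 53.6] 68.8 44.8 [478.8  72.4  44.8]
119 [484.3 163.6] [52.4 32. ] 24.6 45.3 [482.8 164.8  45.4]
handle 82 [ 557.7 -281.4] [26.  28.6] 3.9 113.3 [ 555.3 -279.8  108.1]
scene
71 [ 560.1 -244.2] [71.5 11. ] 0.9 48.3 [ 565.8 -245.4   46.7]
228 [ 609.  -129.4] [57.3 66.2] 2.7 49.2 [ 603.8 -124.3   47.6]
264 [477.2 -29.3] [62.9 59.7] 84.8 45.6 [473.2 -27.3  44.9]
279 [479.7  71.8] [60.3 56.1] 68.5 45.9 [475.2  74.2  45.1]
300 [489.5 151.4] [54.1 62.7] 26.1 46.0 [486.6 152.7  45.1]
handle 114 [ 557.4 -282.7] [26.1 28.4] 7.5 104.1 [ 553.4 -278.6  103.3]
0.0724807098354894
pose [491.2 148.6 169.7] 113.87 -> [490.5, 150.7, 170, 114] delta: 2.2 0.2 -0.3 -0.1
```

Emit:
step_arm(deltas="0 0 0 0 -0.7;0 0 15 0 -0.7;0 0 33 0 -0.7;0 0 50 0 -0.7;0 0 67 0 -0.7;0 0 80 0 -0.7;0 0 86 0 -0.7;0 0 86 0 -0.7;0 0 86 0 1;0 0 86 0 1")

```text
time_s: 29.07
ee_pos: [0.491, 0.1505, 0.0847]
eef_rot: [3.14, 0.0, 1.99]
contact_force: [-6.6, -2.4, 11.7]
grip_width: 0.0496
grasp_force: 9.0
```

Emit:
step_arm(deltas="0 0 0 0 1;0 0 0 0 1;0 0 0 0 1;0 0 0 0 1;0 0 -10 0 1;0 0 -25 0 1;0 0 -45 0 1;0 0 -65 0 1;0 0 -76 0 1;0 0 -76 0 1")

```text
time_s: 29.9
ee_pos: [0.4912, 0.1514, 0.1621]
eef_rot: [3.137, 0.001, 1.991]
contact_force: [1.5, 1.2, -3.0]
grip_width: 0.0494
grasp_force: 64.3
```

Emit:
step_arm(deltas="-15 1.5 0 3 1;-50 5 0 8 1;-85 9 0 13 1;-120 12.5 0 18 1;-155 16 0 21.3 1;-188 19.5 0 21.3 1;-212 22 0 21.3 1;-225 23.2 0 21.3 1;-228.6 23.6 0 21.3 1;-228.6 23.6 0 21.3 1")

```text
time_s: 30.73
ee_pos: [0.6041, -0.0492, 0.1583]
eef_rot: [-3.139, -0.001, 1.616]
contact_force: [-0.4, 0.3, -3.4]
grip_width: 0.0491
grasp_force: 64.2
```

Emit:
step_arm(deltas="0 0 0 0 1;0 0 8 0 1;0 0 20 0 1;0 0 32 0 1;0 0 44 0 1;0 0 54 0 1;0 0 62 0 1;0 0 68 0 1;0 0 71 0 1;0 0 72 0 1")

```text
time_s: 31.57
ee_pos: [0.6045, -0.0484, 0.089]
eef_rot: [-3.14, 0.001, 1.619]
contact_force: [-6.4, -0.2, 9.3]
grip_width: 0.0491
grasp_force: 65.5
```

Emit:
step_arm(deltas="0 0 0 0 0.2;0 0 0 0 -0.3;0 0 0 0 -0.6;0 0 0 0 -0.6;0 0 -5 0 -0.6;0 0 -20 0 -0.6;0 0 -45 0 -0.6;0 0 -70 0 -0.6;0 0 -82 0 -0.6;12 -11 -82 3 -0.6")

```text
time_s: 32.4
ee_pos: [0.5976, -0.04, 0.174]
eef_rot: [3.131, 0.002, 1.561]
contact_force: [1.0, -0.9, -0.1]
grip_width: 0.0684
grasp_force: 0.0
```

Emit:
step_arm(deltas="20 -19 0 4 -0.7;42 -40 0 9 -0.7;64 -61 0 14 -0.7;84 -80 0 18 -0.7;100 -95 0 20.7 -0.7;110 -104 0 20.7 -0.7;114.3 -108.4 0 20.7 -0.7;114.3 -108.4 0 20.7 -0.7;114.3 -108.4 0 20.7 -0.7;114.3 -108.4 0 20.7 -0.7")

```text
time_s: 33.23
ee_pos: [0.4867, 0.0762, 0.1699]
eef_rot: [3.14, 0.0, 1.203]
contact_force: [-0.0, -0.9, 0.1]
grip_width: 0.0729
grasp_force: 0.0
```

```bash
python3 - <<'E'
from h import *
for c in('top','scene'):
    s=snap(c,c+'7');w=pts(s); print(c)
    [print(*r) for r in rects(w,.036,.056,(.4,.66),(-.22,.2),60)]
to(480,72,170,69)
E
```

```text
top
211 [ 607.7 -128.1] [54.9 61.2] 2.9 49.0 [ 606.7 -127.5   48.3]
127 [474.6  59.3] [32.2 55. ] 68.2 44.3 [472.5  60.1  44.2]
scene
228 [ 608.6 -128.7] [60.7 65.9] 2.0 49.0 [ 603.8 -124.8   47.5]
217 [603.3 -49.5] [62.1 57.8] 87.7 49.4 [596.2 -47.5  47.9]
262 [478.  -30.8] [63.9 57.1] 81.0 45.6 [472.8 -28.2  44.9]
277 [479.8  72.1] [59.8 57.2] 69.2 46.0 [475.3  74.5  45.4]
pose [486.5  76.4 169.8] 68.9 -> [480, 72, 170, 69] delta: -6.4 -4.4 -0.2 -0.1
```

Emit:
step_arm(deltas="-3 -2 0 0 -0.7;-6.4 -4.4 0 0 -0.7;-6.4 -4.4 10 0 -0.7;-6.4 -4.4 25 0 -0.7;-6.4 -4.4 42 0 -0.7;-6.4 -4.4 60 0 -0.7;-6.4 -4.4 76 0 -0.7;-6.4 -4.4 86 0 -0.7;-6.4 -4.4 86 0 -0.7;-6.4 -4.4 86 0 1")

```text
time_s: 34.17
ee_pos: [0.4787, 0.0733, 0.0834]
eef_rot: [-3.14, 0.001, 1.205]
contact_force: [0.6, 0.1, -0.3]
grip_width: 0.0622
grasp_force: 0.0
```

Emit:
step_arm(deltas="0 0 0 0 1;0 0 0 0 1;0 0 0 0 1;0 0 0 0 1;0 0 0 0 1;0 0 -10 0 1;0 0 -25 0 1;0 0 -45 0 1;0 0 -65 0 1;0 0 -65 0 1")

```text
time_s: 35.0
ee_pos: [0.4811, 0.074, 0.1525]
eef_rot: [3.136, -0.003, 1.205]
contact_force: [0.6, 0.1, -2.1]
grip_width: 0.0492
grasp_force: 63.6
```

```bash
python3 - <<'E'
from h import *
s=snapshot('top');w=pts(s);s=snapshot('scene');w2=pts(s)
[print('t',*r) for r in rects(w,.012,.036,(.38,.6),(.2,.46),40)]
[print('s',*r) for r in rects(w2,.009,.036,(.38,.6),(.2,.46),40)]
to(478.4,371,149,98.5)
to(490.2,292,149,98.5,(478.4,371,149,98.5))
E
```

```text
t 94 [497.2 241.8] [141.   11.6] 6.5 25.3 [493.  241.4  25. ]
t 104 [472.6 422.5] [140.   11.1] 7.0 25.6 [468.8 421.8  25. ]
s 756 [483.6 332.6] [142.6 194.6] 8.4 15.8 [478.8 333.2  18.1]
pose [479.   73.3 149.2] 69.04 -> [478.4, 371, 149, 98.5] delta: 277.8 -107.1 0.2 -29.5
pose [478.4 371.  149. ] 98.5 -> [490.2, 292, 149, 98.5] delta: -79.9 -0.0 -0.0 -0.0
```

Emit:
step_arm(deltas="15 -6 0 -3 1;45 -17 0 -8 1;80 -31 0 -13 1;115 -45 0 -18 1;150 -58 0 -23 1;185 -72 0 -29.5 1;220 -85 0 -29.5 1;250 -97 0 -29.5 1;270 -104.5 0 -29.5 1;278 -107.5 0 -29.5 1")

```text
time_s: 35.93
ee_pos: [0.4746, 0.3768, 0.147]
eef_rot: [-3.138, -0.003, 1.728]
contact_force: [0.8, 0.2, -2.8]
grip_width: 0.0493
grasp_force: 63.3
```

Emit:
step_arm(deltas="0 0 0 0 1;0 0 0 0 1;0 0 8 0 1;0 0 20 0 1;0 0 32 0 1;0 0 42 0 1;0 0 51 0 1;0 0 57 0 1;0 0 60 0 1;0 0 61 0 1")

```text
time_s: 36.77
ee_pos: [0.4778, 0.3708, 0.0889]
eef_rot: [-3.141, 0.002, 1.72]
contact_force: [-3.5, -5.2, 11.1]
grip_width: 0.0494
grasp_force: 64.8
```

Emit:
step_arm(deltas="0 0 0 0 0.2;0 0 0 0 -0.3;0 0 0 0 -0.6;0 0 0 0 -0.6;0 0 -5 0 -0.6;0 0 -20 0 -0.6;0 0 -45 0 -0.6;0 0 -70 0 -0.6;0 0 -82 0 -0.6;-16.5 -2.5 -82 0 -0.6")

```text
time_s: 37.6
ee_pos: [0.4782, 0.3606, 0.1745]
eef_rot: [3.134, -0.009, 1.725]
contact_force: [0.0, 1.2, 1.0]
grip_width: 0.0685
grasp_force: 0.0
```

Emit:
step_arm(deltas="-40 -6 0 3 -0.7;-80 -12 0 6 -0.7;-120 -18 0 9 -0.7;-160 -24 0 12 -0.7;-200 -30 0 15.5 -0.7;-240 -36 0 15.5 -0.7;-280 -42 0 15.5 -0.7;-320 -48 0 15.5 -0.7;-355 -54 0 15.5 -0.7;-380 -57.6 0 15.5 -0.7")

```text
time_s: 38.43
ee_pos: [0.477, -0.0341, 0.1698]
eef_rot: [3.142, 0.002, 1.445]
contact_force: [0.4, -0.2, -0.4]
grip_width: 0.0724
grasp_force: 0.0
```

```bash
python3 - <<'E'
from h import *
snapshot('top');snapshot('top');snapshot('top')
for c in('top','scene'):
    s=snap(c,c+'8');w=pts(s); print(c)
    [print(*r) for r in rects(w,.036,.056,(.4,.66),(-.22,.42),60)]
to(477.7,-30,170,83)
E
```

```text
top
100 [480.3 -13.2] [25.8 53.5] 80.3 44.4 [477.8 -12.3  44.5]
250 [477.9 369.4] [52.9 60.8] 7.1 49.2 [476.7 369.3  48.8]
scene
242 [605.8 -48.1] [57.4 63. ] 3.6 49.1 [598.9 -44.5  47.4]
262 [476.4 -29.8] [62.1 56.3] 83.1 45.5 [472.8 -28.   45. ]
117 [618.8 243.4] [53.5 31.5] 74.5 46.5 [614.7 245.8  45.8]
426 [478.2 368.7] [55.5 63. ] 6.9 49.8 [472.5 370.9  48.2]
pose [477.6 -28.6 169.9] 83.09 -> [477.7, -30, 170, 83] delta: -1.4 0.2 -0.1 0.1
```

Emit:
step_arm(deltas="0 0 0 0 -0.7;0 0 15 0 -0.7;0 0 33 0 -0.7;0 0 50 0 -0.7;0 0 67 0 -0.7;0 0 80 0 -0.7;0 0 86 0 -0.7;0 0 86 0 -0.7;0 0 86 0 1;0 0 86 0 1")

```text
time_s: 39.52
ee_pos: [0.4783, -0.0289, 0.0847]
eef_rot: [3.14, -0.0, 1.45]
contact_force: [0.5, -0.5, 8.4]
grip_width: 0.0499
grasp_force: 9.4
```

Emit:
step_arm(deltas="0 0 0 0 1;0 0 0 0 1;0 0 0 0 1;0 0 0 0 1;0 0 0 0 1;0 0 -10 0 1;0 0 -25 0 1;0 0 -45 0 1;0 0 -65 0 1;0 0 -65 0 1")

```text
time_s: 40.35
ee_pos: [0.4795, -0.0298, 0.1522]
eef_rot: [3.135, 0.0, 1.449]
contact_force: [1.2, 0.2, -1.9]
grip_width: 0.0493
grasp_force: 64.1
```

```bash
python3 - <<'E'
from h import *
to(489.8,291,149,98,(477.6,-30,149,83))
E
```

```text
pose [477.6 -30.  149. ] 83.0 -> [489.8, 291, 149, 98] delta: 320.1 -27.0 -0.0 -15.0
```

Emit:
step_arm(deltas="20 -1.7 0 -2 1;58 -5 0 -5 1;96 -8 0 -8 1;134 -11 0 -11 1;172 -14.5 0 -15 1;210 -18 0 -15 1;248 -21 0 -15 1;284 -24 0 -15 1;308 -26 0 -15 1;320 -27 0 -15 1")

```text
time_s: 41.18
ee_pos: [0.4874, 0.2959, 0.1478]
eef_rot: [-3.14, -0.003, 1.717]
contact_force: [0.1, 0.2, -2.6]
grip_width: 0.0491
grasp_force: 63.9
```

Emit:
step_arm(deltas="0 0 0 0 1;0 0 0 0 1;0 0 8 0 1;0 0 20 0 1;0 0 32 0 1;0 0 42 0 1;0 0 51 0 1;0 0 57 0 1;0 0 60 0 1;0 0 61 0 1")

```text
time_s: 42.02
ee_pos: [0.489, 0.2906, 0.089]
eef_rot: [-3.14, 0.003, 1.711]
contact_force: [-5.9, -4.9, 14.3]
grip_width: 0.0492
grasp_force: 65.7
```

Emit:
step_arm(deltas="0 0 0 0 1;0 0 0 0 0.2;0 0 0 0 -0.3;0 0 0 0 -0.6;0 0 0 0 -0.6;0 0 -5 0 -0.6;0 0 -20 0 -0.6;0 0 -45 0 -0.6;0 0 -70 0 -0.6;0 0 -82 0 -0.6")

```text
time_s: 42.85
ee_pos: [0.4908, 0.2927, 0.1733]
eef_rot: [3.137, -0.003, 1.711]
contact_force: [-0.5, 0.9, 0.5]
grip_width: 0.0683
grasp_force: 0.0
```

```bash
python3 - <<'E'
from h import *
to(440,-150,250,90)
E
```

```text
pose [490.8 292.7 173.3] 98.06 -> [440, -150, 250, 90] delta: -431.2 -112.3 -76.7 8.1
```

```bash
python3 - <<'E'
from h import *
for c in('top','scene'):
    s=snap(c,c+'9');w=pts(s); np.savez(c+'9.npz',w=w,**s); print(c)
    [print(*r) for r in rects(w,.036,.056,(.4,.66),(-.22,.42),60)]
    [print('handle',*r) for r in rects(w,.08,.14,(.5,.62),(-.34,-.23),8)]
    [print('plate',*r) for r in rects(w,.075,.092,(.4,.56),(-.46,-.34),5)]
    reg=(w[...,0]>.43)&(w[...,0]<.7)&(w[...,1]<-.34)&(w[...,1]>-.52)&(w[...,2]>.012)&(w[...,2]<.1)
    h=s['image'].astype(int); r,g,b=h[...,0],h[...,1],h[...,2]
    br=reg&(r-b>70)&(w[...,2]>.03); 
    n,l=cv2.connectedComponents(br.astype(np.uint8))
    for i in range(1,n):
        if (l==i).sum()>1: print('brass',(l==i).sum(),w[l==i].mean(0).round(4),w[l==i].max(0).round(3))
    for n in('pull_plate','pointer','mark'):
        for d in spotter.outline_of(c,n)[:2]:
            m=d['mask']; print(n,round(d['score'],2),m.sum(),np.nanmean(w[m],0).round(4) if m.any() else '')
    ys,xs=np.where(reg); y0,y1,x0,x1=ys.min()-4,ys.max()+4,xs.min()-4,xs.max()+4; print(x0,y0)
    cv2.imwrite(f'pics/t9_{c}.png',cv2.resize(s['image'][y0:y1,x0:x1,::-1],None,fx=9 if c=='top' else 8,fy=9 if c=='top' else 8,interpolation=cv2.INTER_CUBIC))
a=cv2.imread('pics/t9_top.png');b=cv2.imread('pics/t9_scene.png')
H=max(a.shape[0],b.shape[0]);f=lambda i:cv2.copyMakeBorder(i,0,H-i.shape[0],0,0,0)
o=np.hstack([f(a),f(b)]);k=min(800/o.shape[1],600/o.shape[0]);cv2.imwrite('pics/t9.png',cv2.resize(o,None,fx=k,fy=k));print(a.shape,b.shape,k)
E
```

```text
top
216 [ 608.1 -127.5] [53.7 61.5] 4.1 48.0 [ 606.7 -126.8   48. ]
212 [605.2 -47.8] [56.5 61.8] 3.1 49.5 [602.9 -47.   48.8]
101 [492.6 272.2] [52.  25.3] 7.2 49.4 [489.4 270.8  48.7]
243 [478.3 369.8] [52.5 60.4] 7.6 49.0 [476.9 369.7  48.7]
handle 82 [ 557.9 -282.2] [26.8 25.2] 7.8 113.1 [ 555.3 -280.   107.8]
plate 47 [ 466.3 -394.2] [42.2 16.2] 75.4 83.2 [ 466.6 -394.1   83.1]
brass 7 [ 0.5813 -0.4088  0.0407] [ 0.586 -0.403  0.056]
brass 6 [ 0.5618 -0.4639  0.0383] [ 0.565 -0.456  0.05 ]
pull_plate 0.43 482 [ 0.5472 -0.273   0.0388]
pointer 0.6 290 [ 0.5114 -0.4127  0.039 ]
355 148
scene
232 [ 608.3 -127.6] [58.2 64.5] 2.4 48.7 [ 603.5 -125.1   47.3]
247 [604.6 -47.7] [57.2 64. ] 5.7 49.1 [598.9 -44.4  47.4]
391 [489.2 289.3] [56.9 61.5] 8.5 49.6 [483.9 291.2  48. ]
430 [477.7 369.7] [56.1 61.3] 9.3 50.0 [472.4 371.   48.3]
handle 119 [ 557.3 -279.7] [28.5 25.8] 14.8 104.1 [ 553.3 -278.5  103. ]
brass 13 [ 0.5816 -0.4095  0.037 ] [ 0.589 -0.398  0.049]
pull_plate 0.61 646 [ 0.5436 -0.2692  0.0346]
pointer 0.46 37 [ 0.6122 -0.4479  0.0378]
354 182
(639, 585, 3) (312, 216, 3) 0.9389671361502347
```

View pics/t9.png

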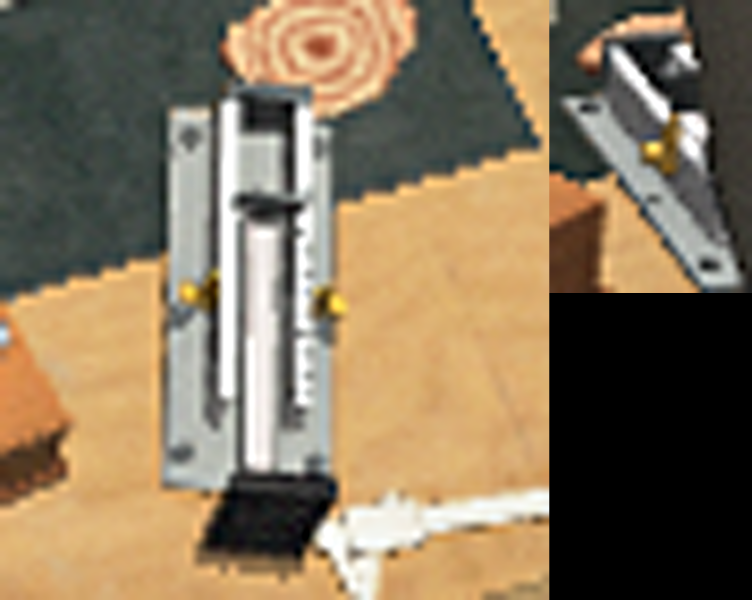

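The panel shows the tester from above: pointer blade at (268,207), brass halves at (200,293) and (330,303), black plate at (268,515). The pull is roughly 40 mm, so I'll measure it along the channel axis.

```bash
cat > tester.py <<'E'
from h import *
def rayz(A,uv,z):
    K=A['mtx'];R=cv2.Rodrigues(np.array(A['rvec'],float))[0];t=np.array(A['tvec'],float).ravel()
    d=R.T@np.array([(uv[0]-K[0,2])/K[0,0],(uv[1]-K[1,2])/K[1,1],1]);c=-R.T@t
    return c+d*(z-c[2])/d[2]
E
python3 - <<'E'
from tester import *
for f in('top0','top9'):
    A=np.load(f+'.npz');w=A['w']
    m=(w[...,0]>.44)&(w[...,0]<.7)&(w[...,1]<-.36)&(w[...,1]>-.5)
    b=m&(w[...,2]>.0)&(w[...,2]<.1)
    for zl,zh in((.003,.012),(.028,.036)):
        n,l,st,_=cv2.connectedComponentsWithStats((m&(w[...,2]>zl)&(w[...,2]<zh)).astype(np.uint8),connectivity=4)
        for i in range(1,n):
            if st[i,4]<40: continue
            p=(w[l==i][:,:2]*1000).astype(np.float32); L=cv2.fitLine(p,cv2.DIST_HUBER,0,.01,.01).ravel()
            print(f,zl,st[i,4],'line yaw %.1f'%np.degrees(np.arctan2(L[1],L[0])),'rect',cv2.minAreaRect(p))
    yaw=np.radians(-18); ax=np.array([np.cos(yaw),np.sin(yaw)]);o=np.array([.4663,-.3942])
    q=m&(w[...,2]>.038)&(w[...,0]>.52)
    v,u=np.where(q)
    for vv,uu in zip(v,u):
        P=w[vv,uu]; d=P[:2]-o
        if f=='top9': print(uu,vv,A['image'][vv,uu],'s %.1f n %.1f z %.1f'%(d@ax*1e3,(-d[0]*ax[1]+d[1]*ax[0])*1e3,P[2]*1e3))
A=np.load('top9.npz');print(rayz(A,(386.7,172.5),.045),rayz(A,(378.7,182.7),.045),rayz(A,(394.1,183.9),.045))
E
```

```text
top0 0.003 41 line yaw -35.6 rect ((649.3812866210938, -470.76220703125), (19.789079666137695, 34.636234283447266), 68.85621643066406)
top0 0.003 95 line yaw -8.7 rect ((553.7425537109375, -402.08709716796875), (32.935882568359375, 96.68816375732422), 75.19731140136719)
top0 0.003 40 line yaw -39.6 rect ((519.6912231445312, -442.01544189453125), (27.339473724365234, 48.24248504638672), 69.19149017333984)
top0 0.003 41 line yaw -74.0 rect ((457.8949890136719, -467.74249267578125), (18.522666931152344, 61.42344665527344), 16.03501319885254)
top9 0.003 95 line yaw -23.7 rect ((639.3086547851562, -428.0074462890625), (24.02621841430664, 100.27564239501953), 69.89201354980469)
top9 0.003 64 line yaw -15.7 rect ((557.2919311523438, -397.227294921875), (31.792156219482422, 66.98828125), 76.60370635986328)
top9 0.003 82 line yaw 83.4 rect ((468.13372802734375, -458.70831298828125), (67.01055145263672, 29.908458709716797), 88.32946014404297)
395 133 [240 249 247] s 251.6 n -19.7 z 162.2
390 134 [193 204 195] s 245.6 n -1.1 z 163.7
395 134 [255 255 255] s 252.8 n -21.7 z 153.8
390 135 [255 255
[... 6614 characters left out ...]
 78] s 113.2 n 26.2 z 39.2
379 182 [69 48 11] s 110.8 n 19.9 z 44.7
380 182 [85 60  3] s 109.4 n 16.9 z 47.9
392 182 [193 171  94] s 113.1 n -28.5 z 44.4
393 182 [107  84  27] s 110.4 n -30.8 z 50.2
392 183 [108  91  65] s 109.9 n -28.8 z 42.6
390 187 [129 131 130] s 93.0 n -20.5 z 42.7
390 188 [255 255 255] s 91.1 n -21.5 z 38.1
390 189 [237 240 240] s 85.5 n -20.5 z 41.2
381 190 [255 255 255] s 80.6 n 12.7 z 39.7
382 190 [236 238 234] s 80.1 n 9.3 z 41.2
380 191 [84 84 83] s 76.6 n 16.4 z 39.0
382 194 [237 239 236] s 65.0 n 9.4 z 38.5
390 194 [235 238 239] s 65.0 n -19.5 z 41.2
[ 0.6073824  -0.45107807  0.045     ] [ 0.57529907 -0.40732577  0.045     ] [ 0.55540696 -0.46080641  0.045     ]
```

Emit:
step_arm(deltas="-15 -3 -20 0 -0.4;-50 -10 -40 0 -0.4;-85 -17 -60 0 -0.2;-122 -24 -60 0 -0.2;-160 -32 -60 0 -0.2;-198 -39 -60 0 -0.2;-236 -47 -60 0 -0.2;-274 -54 -60 0 -0.2;-310 -62 -60 0 -0.2;-344.8 -68.5 -60 0 -0.2")

```text
time_s: 44.08
ee_pos: [0.4688, -0.0619, 0.2291]
eef_rot: [-3.14, 0.0, 1.71]
contact_force: [0.7, -0.6, 0.3]
grip_width: 0.0515
grasp_force: 0.0
```

Emit:
step_arm(deltas="-38 -6 0 3 -0.2;-76 -12 0 7 -0.2;-114 -17 0 11 -0.2;-152 -23 0 15 -0.2;-190 -29 0 19 -0.2;-228 -35 0 24 -0.2;-266 -40 0 28.4 -0.2;-300 -45 0 28.4 -0.2;-322 -49 0 28.4 -0.2;-330.8 -50 0 28.4 -0.2")

```text
time_s: 44.92
ee_pos: [0.4642, -0.3993, 0.2282]
eef_rot: [-3.139, 0.003, 1.209]
contact_force: [-0.3, -0.9, -0.7]
grip_width: 0.0512
grasp_force: 0.0
```

```bash
python3 - <<'E'
from tester import *
for i in range(4): snapshot('top')
s=snap('top');w=pts(s);np.savez('top10.npz',w=w,**s);a=s['image']
[print('plate t',*r) for r in rects(w,.075,.092,(.4,.56),(-.46,-.34),3)]
s=snap('scene');w=pts(s);np.savez('scene10.npz',w=w,**s);b=s['image']
[print('plate s',*r) for r in rects(w,.03,.092,(.4,.52),(-.46,-.34),3)]
o=np.hstack([cv2.resize(a[140:225,340:440],(400,340),interpolation=2),cv2.resize(b[170:255,330:430],(400,340),interpolation=2)])
cv2.imwrite('pics/p10.png',o[:,:,::-1]);print(bot.observe()['grip_width'])
to(466.5,-394.5,230,69.6)
E
```

```text
plate t 32 [ 467.7 -389.2] [33.  15.2] 55.5 83.4 [ 468.4 -388.4   82.8]
plate s 216 [ 478.1 -407.4] [42.5 67.1] 43.9 61.3 [ 464.7 -392.9   60.5]
0.051034650634905386
pose [ 467.9 -391.2  229.8] 69.88 -> [466.5, -394.5, 230, 69.6] delta: -3.6 -0.2 -0.2 0.3
```

View pics/p10.png

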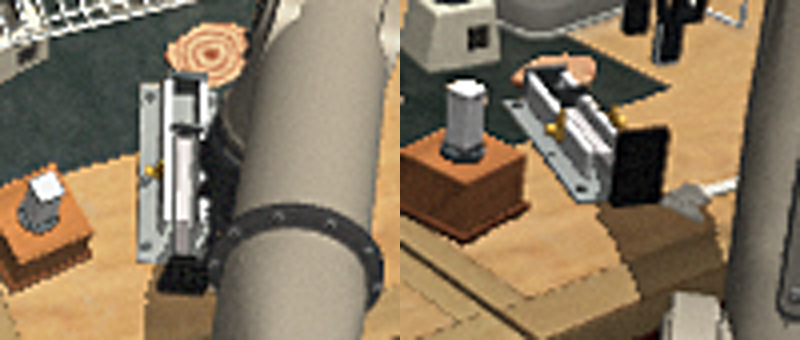

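The panel shows that the pointer (183,127) and left collar half (152,170) stay visible from above during the pull. I'm descending onto the plate.

Emit:
step_arm(deltas="0 1 15 0 -0.2;0 1 35 0 -0.2;0 1 55 0 -0.2;0 1 75 0 -0.2;0 1 92 0 -0.2;0 1 104 0 -0.2;0 1 110 0 -0.2;0 1 114 0 -0.2;0 1 114 0 -0.2;0 1 114 0 -0.2")

```text
time_s: 46.05
ee_pos: [0.4683, -0.3947, 0.1168]
eef_rot: [3.14, 0.0, 1.216]
contact_force: [0.5, -0.1, -0.2]
grip_width: 0.0512
grasp_force: 0.0
```

Emit:
step_arm(deltas="0 0 0 0 0.1;0 0 0 0 0.2;0 0 0 0 0.3;0 0 0 0 0.4;0 0 0 0 0.5;0 0 0 0 0.6;0 0 0 0 0.6;0 0 0 0 0.65;0 0 0 0 0.65;0 0 0 0 0.65")

```text
time_s: 46.88
ee_pos: [0.4676, -0.3945, 0.1158]
eef_rot: [-3.142, -0.0, 1.216]
contact_force: [-0.1, -0.2, 0.9]
grip_width: 0.0151
grasp_force: 0.0
```

Emit:
step_arm(deltas="0 0 0 0 0.8;0 0 0 0 1;0 0 0 0 1;0 0 0 0 1;0 0 0 0 1;0 0 0 0 1;0 0 0 0 1;0 0 0 0 1;0 0 0 0 1;0 0 0 0 1")

```text
time_s: 47.72
ee_pos: [0.4679, -0.3946, 0.116]
eef_rot: [3.141, 0.0, 1.215]
contact_force: [4.2, -1.5, -2.2]
grip_width: 0.0112
grasp_force: 59.7
```

```bash
cat >> tester.py <<'E'
def look(k):
    s=snap('top');a=s['image'][150:205,350:420];np.savez(f'top{k}.npz',**s)
    c=snap('scene');b=c['image'][180:240,355:420]
    o=np.hstack([cv2.resize(a,(560,440),interpolation=2)]);cv2.imwrite(f'pics/p{k}.png',o[:,:,::-1])
    g=s['image'].astype(int)
    ax=np.array([.937,-.349]);o=np.array([.4678,-.3945])
    for v in range(165,192):
        row=[]
        P=rayz(s,(386,v),.045)
        print(v,'s=%.1f'%((P[:2]-o)@ax*1e3),[int(g[v,u].mean()) for u in range(382,391)],[tuple(int(i) for i in g[v,u]) for u in (378,379,380)])
E
python3 - <<'E'
from tester import *
look(11); to(467,-394,116,69.6)
E
```

```text
165 s=182.2 [255, 196, 180, 183, 190, 195, 120, 43, 255] [(183, 186, 177), (170, 173, 167), (80, 77, 74)]
166 s=178.0 [255, 190, 176, 186, 189, 192, 99, 41, 255] [(190, 194, 188), (167, 169, 161), (71, 68, 65)]
167 s=173.7 [255, 191, 178, 183, 184, 198, 104, 30, 255] [(185, 188, 179), (162, 166, 160), (71, 72, 69)]
168 s=169.4 [255, 194, 179, 184, 187, 194, 121, 40, 255] [(188, 191, 183), (160, 164, 159), (77, 75, 73)]
169 s=165.2 [255, 192, 178, 191, 190, 196, 120, 47, 255] [(184, 190, 179), (159, 164, 156), (74, 71, 71)]
170 s=160.9 [255, 153, 122, 179, 187, 190, 129, 60, 232] [(183, 187, 179), (162, 163, 158), (76, 73, 70)]
171 s=156.7 [234, 81, 57, 85, 120, 112, 131, 109, 205] [(183, 186, 180), (162, 164, 157), (80, 74, 74)]
172 s=152.4 [201, 96, 32, 37, 33, 35, 41, 21, 13] [(187, 189, 181), (162, 165, 157), (70, 68, 64)]
173 s=148.2 [255, 176, 80, 37, 47, 64, 73, 26, 148] [(183, 189, 181), (165, 166, 160), (64, 63, 62)]
174 s=144.0 [255, 110, 161, 116, 110, 120, 122, 56, 255] [(184, 187, 181), (135, 136, 129), (64, 63, 57)]
175 s=139.8 [255, 107, 203, 246, 251, 219, 122, 56, 143
[... 1051 characters left out ...]
115, 115), (43, 44, 45)]
186 s=93.9 [253, 102, 211, 104, 36, 39, 69, 79, 63] [(191, 196, 188), (143, 147, 141), (48, 47, 48)]
187 s=89.8 [255, 114, 149, 56, 26, 27, 52, 85, 67] [(185, 191, 183), (120, 119, 116), (40, 39, 39)]
188 s=85.7 [255, 113, 78, 36, 40, 26, 48, 102, 76] [(187, 190, 183), (97, 99, 94), (43, 41, 37)]
189 s=81.6 [255, 109, 18, 31, 46, 37, 57, 58, 92] [(191, 195, 187), (101, 102, 97), (46, 45, 44)]
190 s=77.5 [246, 92, 17, 30, 42, 33, 41, 55, 77] [(191, 190, 186), (122, 122, 119), (55, 55, 52)]
191 s=73.4 [248, 84, 13, 21, 43, 47, 23, 37, 53] [(193, 196, 187), (113, 116, 110), (86, 81, 78)]
pose [ 467.9 -394.6  116. ] 69.64 -> [467, -394, 116, 69.6] delta: 0.3 -1.0 0.0 0.0
```

View pics/p11.png

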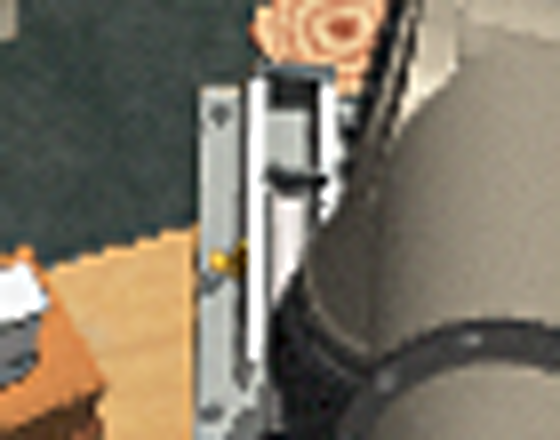

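The panel shows the pointer at (295,178) and the collar half at (225,262), about 10.8 image rows apart, which is some 44 mm. I'm pulling slowly.

Emit:
step_arm(deltas="0 -3 0 0 1;0 -7 0 0 1;0 -12 0 0 1;0 -17 0 0 1;0 -22 0 0 1;0 -27 0 0 1;0 -31 0 0 1;0 -35 0 0 1;0 -37 0 0 1;0 -38 0 0 1")

```text
time_s: 48.65
ee_pos: [0.4336, -0.3815, 0.116]
eef_rot: [3.138, -0.0, 1.216]
contact_force: [8.8, -3.3, -7.9]
grip_width: 0.0111
grasp_force: 59.3
```

Emit:
step_arm(deltas="0 -1 0 0 1;0 -2 0 0 1;0 -3 0 0 1;0 -4 0 0 1;0 -5 0 0 1;0 -5 0 0 1;0 -5 0 0 1;0 -5 0 0 1;0 -5 0 0 1;0 -5 0 0 1")

```text
time_s: 49.48
ee_pos: [0.4295, -0.3798, 0.116]
eef_rot: [3.137, -0.0, 1.216]
contact_force: [9.8, -3.3, -7.0]
grip_width: 0.0114
grasp_force: 59.4
```

```bash
python3 - <<'E'
from tester import *
s=snap('top');np.savez('top12.npz',**s);g=s['image'].astype(int)
for v in range(176,190): print(v,[int(g[v,u].mean()) for u in range(380,395)],[tuple(int(i) for i in g[v,u]) for u in (377,378,379)])
c=snap('scene');q=px(c,[[.575,-.43,.045]])[0].astype(int)
a=cv2.resize(s['image'][160:205,355:410],(440,360),interpolation=2);b=cv2.resize(c['image'][q[1]-23:q[1]+22,q[0]-22:q[0]+23],(360,360),interpolation=2)
cv2.imwrite('pics/p12.png',np.hstack([a,b])[:,:,::-1]); o=bot.observe();p=o['ee_pos'][:2]-np.array([.4679,-.3946]);print(p@[.937,-.349],o['contact_force'],o['grip_width'])
E
```

```text
176 [67, 255, 249, 183, 175, 183, 182, 192, 103, 46, 255, 234, 190, 195, 80] [(183, 181, 179), (187, 190, 182), (140, 139, 136)]
177 [65, 255, 249, 184, 175, 178, 179, 191, 105, 36, 240, 181, 180, 114, 58] [(179, 181, 175), (187, 192, 183), (141, 140, 133)]
178 [59, 255, 251, 184, 175, 177, 184, 196, 107, 45, 255, 213, 122, 33, 26] [(178, 184, 177), (179, 184, 178), (141, 142, 138)]
179 [76, 255, 251, 185, 177, 186, 182, 190, 122, 51, 255, 239, 202, 79, 24] [(177, 184, 180), (180, 186, 181), (133, 136, 132)]
180 [123, 255, 235, 129, 152, 161, 142, 139, 95, 60, 221, 151, 191, 131, 62] [(173, 180, 176), (178, 187, 188), (119, 111, 91)]
181 [34, 255, 132, 33, 26, 48, 58, 83, 92, 99, 170, 183, 192, 91, 55] [(194, 166, 108), (134, 136, 134), (129, 100, 52)]
182 [51, 251, 180, 102, 34, 33, 45, 46, 45, 31, 75, 170, 121, 33, 42] [(255, 228, 77), (153, 116, 39), (72, 53, 22)]
183 [25, 255, 255, 171, 77, 41, 78, 79, 112, 72, 254, 214, 80, 31, 52] [(200, 156, 56), (140, 107, 42), (100, 75, 32)]
184 [39, 255, 255, 112, 157, 143, 212, 135, 110, 92, 255, 193, 85, 47, 61] [(99, 105, 100), (125, 117, 98), (96, 79, 43)]
185 [42, 255, 252, 99, 199, 244, 246, 213, 97, 87, 244, 188, 82, 59, 84] [(104, 109, 108), (193, 199, 195), (113, 114, 116)]
186 [49, 255, 244, 86, 192, 233, 238, 159, 77, 86, 255, 249, 112, 52, 56] [(180, 184, 176), (193, 201, 190), (139, 143, 137)]
187 [39, 255, 254, 95, 204, 230, 237, 210, 97, 90, 138, 167, 75, 53, 61] [(180, 184, 177), (186, 191, 183), (118, 117, 116)]
188 [42, 255, 253, 91, 244, 236, 236, 175, 90, 96, 255, 156, 54, 58, 61] [(175, 181, 172), (186, 190, 183), (103, 103, 103)]
189 [41, 255, 251, 91, 245, 233, 236, 176, 94, 101, 125, 61, 50, 57, 57] [(181, 182, 175), (189, 192, 184), (104, 105, 100)]
-0.041146379950740115 [ 8.60716308 -3.65792163 -6.52165569] 0.011522883939343103
```

View pics/p12.png

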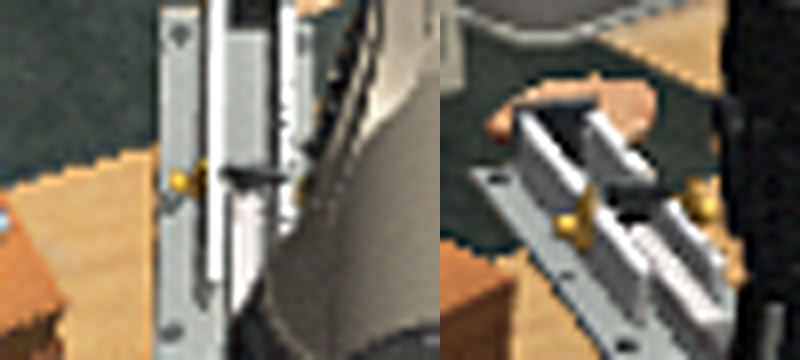

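The panel shows the blade at (255,177) and the collar halves at (183,182) and (299,192). The blade is about 3–4 mm short of their line, so I'm easing out 3 mm more and holding.

Emit:
step_arm(deltas="0 -0.7 0 0 1;0 -1.4 0 0 1;0 -2.1 0 0 1;0 -2.8 0 0 1;0 -3.2 0 0 1;0 -3.2 0 0 1;0 -3.2 0 0 1;0 -3.2 0 0 1;0 -3.2 0 0 1;0 -3.2 0 0 1")

```text
time_s: 50.42
ee_pos: [0.4267, -0.3787, 0.116]
eef_rot: [3.136, -0.0, 1.216]
contact_force: [10.0, -4.9, -6.7]
grip_width: 0.0114
grasp_force: 59.4
```

Emit:
step_arm(deltas="0 0 0 0 1;0 0 0 0 1;0 0 0 0 1;0 0 0 0 1;0 0 0 0 1;0 0 0 0 1;0 0 0 0 1;0 0 0 0 1;0 0 0 0 1;0 0 0 0 1")

```text
time_s: 51.25
ee_pos: [0.4267, -0.3788, 0.116]
eef_rot: [3.136, -0.0, 1.216]
contact_force: [9.6, -4.2, -7.6]
grip_width: 0.0115
grasp_force: 59.4
```

```bash
python3 - <<'E'
from tester import *
s=snap('top');np.savez('top13.npz',**s);g=s['image'].astype(int)
for v in range(179,187): print(v,[int(g[v,u].mean()) for u in range(380,395)],[tuple(int(i) for i in g[v,u]) for u in (377,378,379)])
c=snap('scene');q=px(c,[[.575,-.43,.045]])[0].astype(int)
a=cv2.resize(s['image'][160:205,355:410],(440,360),interpolation=2);b=cv2.resize(c['image'][q[1]-23:q[1]+22,q[0]-22:q[0]+23],(360,360),interpolation=2)
cv2.imwrite('pics/p13.png',np.hstack([a,b])[:,:,::-1]); o=bot.observe();p=o['ee_pos'][:2]-np.array([.4679,-.3946]);print(p@[.937,-.349],o['contact_force'],o['grip_width'])
w=pts(c);im=c['image'].astype(int)
m=(w[...,0]>.52)&(w[...,0]<.62)&(w[...,1]<-.38)&(w[...,1]>-.49)&(w[...,2]>.03)&(w[...,2]<.07)
ax=np.array([.937,-.349]);nn=np.array([.349,.937]);o=np.array([.4678,-.3945])
for nm,k in(('brass',m&(im[...,0]-im[...,2]>50)),('dark',m&(im.sum(-1)<150)&(w[...,2]>.04))):
    P=w[k]; S=(P[:,:2]-o)@ax*1e3;N=(P[:,:2]-o)@nn*1e3
    for sg in(N>-5,N<=-5): 
        if sg.any(): print(nm,sg.sum(),'s',S[sg].mean().round(1),S[sg].min().round(1),S[sg].max().round(1),'n',N[sg].mean().round(1),'z',P[sg,2].mean().round(4))
E
```

```text
179 [81, 255, 250, 188, 175, 178, 181, 191, 124, 54, 255, 237, 130, 25, 24] [(178, 183, 177), (184, 188, 186), (133, 137, 134)]
180 [120, 255, 251, 188, 180, 178, 184, 188, 105, 52, 224, 159, 195, 77, 27] [(175, 180, 176), (178, 188, 187), (117, 108, 88)]
181 [38, 255, 228, 156, 134, 136, 131, 165, 96, 52, 216, 234, 207, 127, 56] [(195, 168, 111), (133, 134, 131), (127, 99, 51)]
182 [47, 251, 132, 43, 25, 16, 29, 39, 53, 58, 53, 122, 163, 63, 56] [(255, 229, 78), (151, 117, 39), (70, 52, 21)]
183 [34, 255, 237, 134, 49, 48, 43, 69, 67, 46, 147, 199, 83, 20, 42] [(207, 160, 67), (141, 110, 47), (96, 72, 24)]
184 [31, 255, 255, 122, 80, 97, 103, 101, 110, 89, 255, 198, 68, 26, 62] [(105, 108, 105), (125, 119, 99), (100, 80, 47)]
185 [41, 255, 254, 100, 203, 250, 250, 221, 100, 89, 245, 188, 93, 48, 84] [(108, 110, 110), (191, 197, 192), (110, 113, 113)]
186 [51, 255, 250, 97, 197, 234, 237, 211, 91, 86, 255, 246, 126, 63, 65] [(180, 184, 177), (191, 195, 189), (146, 144, 141)]
-0.044168241001613644 [ 9.70158743 -3.79025593 -7.84989172] 0.011011608034389497
brass 15 s 112.3 107.7 118.2 n 24.4 z 0.0374
brass 20 s 107.3 64.9 119.5 n -28.2 z 0.0395
dark 9 s 106.6 102.5 109.8 n 6.1 z 0.0465
dark 6 s 110.3 105.8 113.9 n -9.7 z 0.0432
```

View pics/p13.png

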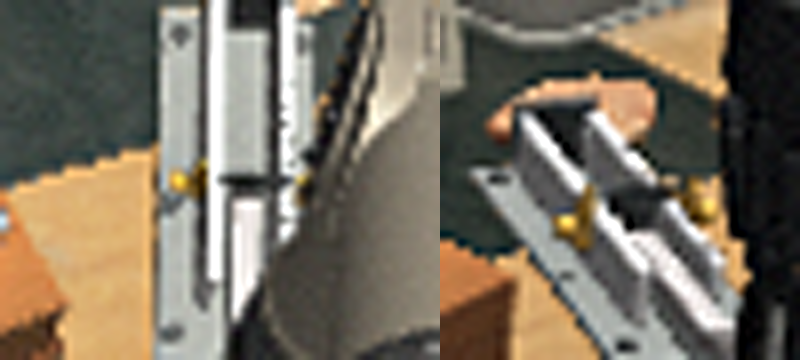

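The blade (253,183) now lies on the line between the collar halves (183,182) and (300,185), and has been held over 1 s. I'm easing it home.

Emit:
step_arm(deltas="0 1.5 0 0 1;0 4 0 0 1;0 7 0 0 1;0 10 0 0 1;0 13 0 0 1;0 16 0 0 1;0 19 0 0 1;0 22 0 0 1;0 25 0 0 1;0 28 0 0 1")

```text
time_s: 52.18
ee_pos: [0.4517, -0.3884, 0.116]
eef_rot: [3.139, -0.0, 1.216]
contact_force: [6.2, -2.2, -4.3]
grip_width: 0.0113
grasp_force: 59.6
```

Emit:
step_arm(deltas="0 3 0 0 1;0 6 0 0 1;0 9 0 0 1;0 12 0 0 1;0 14.5 0 0 1;0 16.5 0 0 1;0 17.7 0 0 1;0 18.2 0 0 1;0 18.2 0 0 1;0 18.2 0 0 1")

```text
time_s: 53.02
ee_pos: [0.4677, -0.3946, 0.116]
eef_rot: [3.141, 0.0, 1.215]
contact_force: [5.0, -1.6, -2.1]
grip_width: 0.0115
grasp_force: 59.8
```

Emit:
step_arm(deltas="0 0.4 0 0 1;0 0.8 0 0 1;0 1 0 0 1;0 1 0 0 0.75;0 1 0 0 0.65;0 1 0 0 0.5;0 1 0 0 0.3;0 1 0 0 0.1;0 1 0 0 -0.1;0 1 0 0 -0.2")

```text
time_s: 53.85
ee_pos: [0.4681, -0.3947, 0.1157]
eef_rot: [-3.14, -0.0, 1.216]
contact_force: [-0.3, 0.1, -0.8]
grip_width: 0.0513
grasp_force: 0.0
```

Emit:
step_arm(deltas="0 0 0 0 -0.2;0 0 -5 0 -0.2;0 0 -15 0 -0.2;0 0 -30 0 -0.2;0 0 -50 0 -0.2;0 0 -75 0 -0.2;0 0 -100 0 -0.2;0 0 -120 0 -0.2;0 0 -120 0 -0.2;0 0 -120 0 -0.2")

```text
time_s: 54.68
ee_pos: [0.4695, -0.3954, 0.2384]
eef_rot: [3.137, 0.002, 1.216]
contact_force: [0.1, 0.3, -0.3]
grip_width: 0.0513
grasp_force: 0.0
```

```bash
python3 - <<'E'
from h import *
for c in('top','scene'):
    s=snap(c,c+'14');w=pts(s); print(c)
    [print(*r) for r in rects(w,.036,.056,(.4,.66),(-.22,.42),60)]
    [print('handle',*r) for r in rects(w,.08,.14,(.5,.62),(-.34,-.23),8)]
    if c=='top':
        for v in range(169,177): print(v,s['image'][v,382:391].mean(-1).astype(int))
o=bot.observe();print(o['time_s'],o['contact_force'],o['grip_width'],o['ee_pos'])
E
```

```text
top
204 [ 609.6 -128.3] [55.2 60.6] 1.9 47.9 [ 607.2 -127.3   47.9]
216 [605.7 -47.7] [55.5 60.4] 4.8 49.3 [603.1 -47.3  48.4]
248 [489.2 289.3] [53.2 59.8] 8.3 49.3 [487.9 289.1  48.9]
258 [478.2 369.6] [52.9 60.4] 8.6 49.1 [476.8 369.   48.5]
handle 80 [ 558.  -281.7] [25.3 25.4] 11.6 113.1 [ 555.6 -280.4  107.4]
169 [255 198 184 184 191 200 121  44 255]
170 [255 175 155 132 186 195 126  64 225]
171 [177  43  46  62  66  86 118 122 181]
172 [167  92  83  45  41  45  33  27  49]
173 [255 174  77  40  37  59  74  40 203]
174 [255 113 159 130 128 117 121  57 255]
175 [255 108 206 247 249 219 127  58 151]
176 [255 102 198 235 236 209  99  53 255]
scene
232 [ 609.1 -128.4] [56.9 64.2] 2.8 49.0 [ 603.2 -124.9   47.5]
239 [602.2 -48.9] [54.7 64.9] 1.3 49.8 [598.3 -44.7  48. ]
115 [618.4 243.2] [53.8 29.1] 75.3 45.3 [614.7 245.5  45.6]
387 [489.1 289. ] [53.8 62.6] 6.5 49.9 [483.7 291.1  48.2]
425 [478.4 368.6] [55.9 63.5] 7.2 49.8 [472.5 371.2  48.2]
handle 117 [ 555.5 -281.6] [25.5 27.1] 7.9 105.5 [ 553.1 -278.   103.6]
54.7833 [-0.14216477 -0.71341547 -0.70540836] 0.051275262363501634 [ 0.4681194  -0.39457329  0.23535184]
```

View pics/scene14.png

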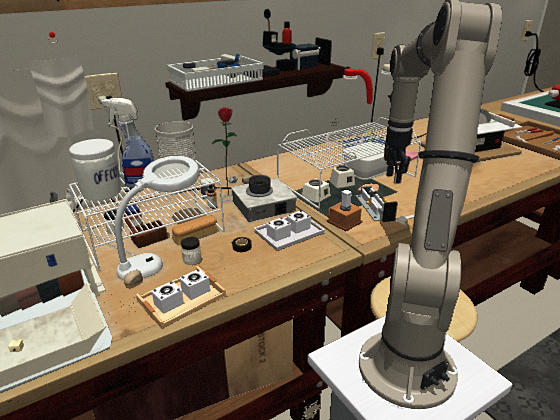

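The picture shows two blocks upright in each tray at (167,291), (194,280) and (278,228), (299,221). The gauge is in its stand at (346,205), and the pointer is back at its home row. I'm handing in.

```bash
python3 -c "
from workcell import bot
print(bot.sign_off())"
```

```text
the job is handed in; nothing more can be done
None
```

I've handed the job in, but the hand-in returned no verdict. The two worn blocks are in the scrap tray and the two sound ones in the wooden tray, with the gauge back in its stand. The spring was held at the brass mark for over a second and eased home, and the last pictures show everything in place at about 55 s of the 192 s allowed.

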